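Put the washed milk frother back together and hold its dial pressed

ROBOT

A 6-joint arm with a two-finger parallel gripper is mounted at the origin on the work surface. World frame = base frame: x ahead of the robot, y to its left, z up, the work surface at z = 0. Lengths are in m, angles in rad, forces in N, time in s.
With the tool pointing down it reaches from about 0.35 to 0.975 m from the base axis. Payload 4.9 kg.
Tool frame: the origin (TCP) lies at the very end of the fingers, on their centre line; the grasp point (between the pads) lies bot.grip_point_offset behind it (bot.grip_point_offset is the distance from the TCP to the grasp point, in m); y points along the fingers, z is the direction in which the jaws open and shut, and the axes are right-handed (so a half turn about y gives the same grasp; the last joint's range is limited). The gripper opens to 85 mm and grips with 20 to 120 N. Pads are 22 mm wide; open, the fingers measure 114 mm over their backs; the gripper's body (76 mm by 85 mm) begins 54 mm behind the grasp point. The pads swing forward as they close: fully open they stand 13 mm farther back than shut.
Start: joints at [1.049, 0.053, 1.613, -0, 1.476, -0.119], TCP at [0.245, 0.575, 0.231] pointing down, gripper open.
Joint ranges: [-3.01, 3.01], [-1.01, 2.22], [0.06, 2.58], [-1.02, 4.17], [0.09, 2.62], [-3.14, 3.14]. Speed limits (rad/s): [2.57, 2.57, 3.14, 3.14, 3.14, 3.14].

INTERFACE

Orientations are given as a unit quaternion [w, x, y, z].
In Python, from station import bot gives the robot as it stands.
- The arm moves only by the tool apply_moves, never from a script. Its argument "moves" is a list of rows, each a list of 7 numbers: the finger opening in m, from 0 to 0.0854, then the shift along the tool's x, y, z in m, then the turn, a rotation vector about the tool's x, y, z in rad. In form: [[jaw, tx, ty, tz, rx, ry, rz], ...]. A call has exactly 5 rows; each row shifts and turns the pose as measured when the row begins, along the tool's axes as they then stand; what a row does not reach is not made up. A row lasts 1/8 s, in which the tool goes at most 62.5 mm and 10.7 degrees, less where a joint would pass 70% of its speed; a pose out of reach is approached as far as the arm can. A call is refused whole if a number of a shift passes 0.0625 or a number of a turn 0.188, either way. A call with a gripper value outside its range is refused whole. The fingers move at their own pace and stop on an object; "force" is the grip in N (left out, the last holds). Time passes only in rows, so rows that do not move let the fingers close, or fill a call up. It gives the time, the measured TCP pose, the force and the opening at its end, in the units of the state.
- bot.read_state(): the state, without advancing time (a new reading comes with each control period).
- bot.grab_frame(name): name is "side" or "top"; returns (picture, depth): 384x512x3 uint8, red, green, blue; 384x512 float32, m along the optical axis (not along the pixel's ray), 0 where there is no reading.
- bot.camera_model(name): a dict with "fx", "fy", "cx", "cy" (pixels), "R" (3x3) and "t" (3): a world point X has camera coordinates R X + t. Camera axes: x right, y down, z forward; pixel columns grow to the right and rows downward; lengths in m; the calibration is good to about 2 mm. A picture is of the moment at which its call begins. camera_model takes no time and is no camera call.
- bot.finish_job(): hands the job in, once; it reports no verdict.
Trained networks look in the newest picture that a camera, given by its name, has taken for a name from the list of things; names that differ only in an ending like _2 or _b are one class to them, and where a whole thing is asked for, a point or a joint stands for the part that bears it (a point fixed in the world has none). Each returns a list of dicts, best first, with "confidence" (0 to 1); they miss things now and then, are a little off and sometimes report something else, mostly with a low value. They report only what shows in the picture. A call takes as long as a camera call. They do not tell look-alikes from the thing itself.
- bot.boxes_of(camera, query): "position" ([row, column] in pixels, amid what is visible of it).
- bot.outline_of(camera, query): "mask" (384x512 bool, what is visible of it) and "position" ([row, column] in pixels, amid what is visible of it).
- bot.place_of(camera, query): "position" ([row, column] in pixels: a listed point, or the origin of a listed thing).
The state is a dict: "clock": time; "q": joint angles; "joint_velocities": joint speeds; "joint_efforts": joint torques, N m; "tcp_pos": TCP position; "eef_rot": TCP orientation; "ft_force": force on the tool from outside, world axes, zero at the start; "moment": the same for the moment, N m; "gripper_width": finger opening in m.
Only numpy, scipy, OpenCV 4.12 (cv2) and the standard library are available. Lean on these libraries where they do the work, as an engineer would, in place of code of your own. Each camera call takes 0.05 s, during which the arm holds its last target. There are 200 camera calls.

TASK

The milk frother has been washed: turn its draining jug mouth-up and stand it flat on the round plate of the frother base, and let go of it. Then fit the dial knob on the D-shaped shaft, its flat matching the shaft's flat, push it fully home and press the dial down to its stop, which runs the whisk for as long as it is held. Finish while still holding the knob pressed down; leave everything else on the counter where it is.

Things in the scene. Friction and masses are not known exactly. Their poses are not given: they have to be found in the camera images.
- frother: milk frother base, fixed: a low aluminium box 130 (its x) x 220 (its y) x 46 mm high. Origin: centre of its underside, z up. On its flat top lie the round jug plate (52 mm towards its +y) and, on a black panel, the upright dial shaft (63 mm towards its -y), 115 mm apart
- plate (a point): centre of the round jug plate, at the surface on which the jug's foot stands, 46 mm above the counter. A thin steel lip 4 mm high, 83 mm inside diameter, surrounds it; the jug stands inside the lip with any yaw
- jug: frothing jug: open straight octagonal steel cup, no handle, 64 mm across flats (its x and y pass through the middles of flats), 69 across corners, 80 high, wall 3, black plastic foot 14 high, about 180 g. Origin: centre of the mouth; z points from mouth to foot: up when mouth-down, as at the start, down when mouth-up. Laid on a flat it does not roll
- jug_foot (a point): centre of the underside of the jug's foot, 80 mm from the mouth along the jug's z
- mat: grey rubber draining mat, fixed, 170 x 150 x 4 mm, on which the jug stands mouth-down. Origin: centre of its underside
- knob: black dial knob, loose, bore-down on the counter, 45 g. Round skirt 44 mm wide, 14 high; on it a bar grip with parallel sides 14 mm wide and 16 high (top at 30 mm), from 20 mm behind the axis to 18 before it, then tapering to a nose 28 mm before it, a white line on top. Origin: centre of the underside; z up; x along the bar to the nose
- knob_seat (a point): centre of the closed end of the knob's bore, 12 mm above the underside, on the axis. The bore is open below, 12 mm deep, 14 mm in diameter, with one flat 4 mm from the axis on the nose (+x) side
- shaft_tip (a point): centre of the top of the steel dial shaft, 66 mm above the counter and 20 above the deck when not pressed. 12 mm in diameter with one flat 3 mm from the axis along its length; x points from the axis out of the flat, z up. The knob goes on with 1 mm clearance when its x and this x point the same way (within 0.18 rad); fully home the bore's end rests on the tip
- dial_turn (a joint): angle of the shaft about the vertical, rad, counterclockwise from above; held where it is by 0.05 N m of friction
- dial_press (a joint): how far the shaft is pushed down, m: 0 released, 0.004 at the stop; a spring resists with 3 N at first and 6.5 N at the stop and pushes it back up when released
- tamper: steel coffee tamper, 58 mm wide, 85 mm high, standing upright; a bystander, origin at the centre of its underside
- cup: white ceramic mug-shaped espresso cup, 62 mm wide, 58 mm high, mouth-up, with a handle; a bystander, origin at the centre of its underside
- spoon: steel spoon, 150 mm long, lying; a bystander, origin at the centre of its underside
- jar_a: empty glass spice jar with cork lid, 44 mm wide, 85 mm high; a bystander, origin at the centre of its underside
- jar_b: a second, identical glass spice jar; a bystander, origin at the centre of its underside
- collar: steel dosing collar, a plain ring 62 mm wide, 22 mm high; a bystander, origin at the centre of its underside
Mind the look-alikes: they are no part of the job. Leave any blue or pink look-alike of the jug alone.

How it is judged:
By the outcome, as a careful person would: the job done as asked, in the order asked, and still so for the second after the job is handed in, while the arm keeps its last pose, push and grip.
It also fails if it takes over 72 s, if anything falls off the work surface, if the arm or the gripper's body presses on something with over 40 N, if the wrist force passes 120 N, or if a joint passes its speed limit or range.

## Working session

There is one attempt and no reset: what is moved stays moved. The work goes in short steps, Python scripts to look and compute and a tool call to move; the robot and the scene stay as the last step left them, time stands still between calls to the robot, and variables do not carry over. Pictures are saved under pics/ and viewed, about 8 in all and at most 12, crops included, and the job is handed in when it is done.

Besides the shell and the picture viewer there is one more tool, called after "Request:" in YAML: its name, and indented under it one key for each argument. apply_moves: Moves the arm, as the interface text tells. Its arguments: {"type":"object","properties":{"moves":{"type":"array","items":{"type":"array","items":{"type":"number"}}},"force":{"type":"number"}},"required":["moves"]}

```bash
mkdir -p pics
cat > h.py <<'E'
import numpy as np,cv2
from station import bot
def px2w(cam,r,c,d):
    m=bot.camera_model(cam);p=np.array([(c-m['cx'])/m['fx']*d,(r-m['cy'])/m['fy']*d,d])
    return np.array(m['R']).T@(p-np.array(m['t']))
def pxz(cam,r,c,z):
    a=px2w(cam,r,c,0.);b=px2w(cam,r,c,1.);return a+(b-a)*(z-a[2])/(b[2]-a[2])
def w2px(cam,X):
    m=bot.camera_model(cam);p=np.array(m['R'])@np.array(X)+np.array(m['t']);return [m['fy']*p[1]/p[2]+m['cy'],m['fx']*p[0]/p[2]+m['cx']]
def cloud(cam,D):
    m=bot.camera_model(cam);r,c=np.mgrid[:384,:512]
    P=np.stack([(c-m['cx'])/m['fx']*D,(r-m['cy'])/m['fy']*D,D],-1)-np.array(m['t'])
    W=P@np.array(m['R']);W[D==0]=np.nan;return W
def Rm(q):
    from scipy.spatial.transform import Rotation as R
    return R.from_quat(np.roll(q,-1)).as_matrix()
E
python3 - <<'E'
from h import *
ims=[]
for cam in ('top','side'):
    I,D=bot.grab_frame(cam);cv2.imwrite(f'pics/{cam}0.png',cv2.resize(I[:,:,::-1],(800,600),interpolation=cv2.INTER_CUBIC));np.save(f'{cam}0.npy',D);W=cloud(cam,D)
    for n in ['frother','plate','jug','jug_foot','mat','knob','shaft_tip','tamper','cup','collar','jar_a','spoon','knob_seat']:
        for o in bot.place_of(cam,n)[:3]:
            r,c=o['position'];ri,ci=int(round(r)),int(round(c))
            print(cam,n,round(o['confidence'],2),round(r),round(c),np.round(W[ri,ci],3) if 0<=ri<384 and 0<=ci<512 else '')
s=bot.read_state();print(s);print(Rm(s['eef_rot']).round(3),bot.grip_point_offset)
E
```

```text
top frother 0.55 176 301 [ 0.595 -0.092  0.053]
top plate 0.69 174 288 [ 0.6   -0.052  0.052]
top jug 0.91 204 179 [0.492 0.266 0.081]
top jug 0.91 259 194 [0.335 0.212 0.079]
top jug 0.83 257 158 [0.337 0.316 0.076]
top jug_foot 0.86 202 174 [0.496 0.279 0.087]
top jug_foot 0.84 256 154 [0.339 0.327 0.079]
top jug_foot 0.75 175 289 [ 0.598 -0.056  0.047]
top mat 0.95 203 182 [0.495 0.257 0.081]
top knob 0.53 228 322 [ 0.442 -0.159  0.03 ]
top tamper 0.5 236 248 [0.404 0.061 0.089]
top cup 0.73 223 375 [ 0.466 -0.324  0.006]
top cup 0.22 200 176 [0.503 0.275 0.082]
top collar 0.44 140 234 [0.719 0.119 0.   ]
top jar_a 0.81 199 378 [ 0.536 -0.328  0.031]
top jar_a 0.68 172 386 [ 0.617 -0.35   0.05 ]
top spoon 0.62 148 194 [0.684 0.243 0.015]
side frother 0.84 231 303 [ 0.589 -0.139  0.047]
side plate 0.75 210 294 [ 0.613 -0.038  0.045]
side plate 0.5 261 263 [ 0.447 -0.168  0.011]
side jug 0.96 199 183 [0.327 0.195 0.018]
side jug 0.69 183 178 [0.319 0.206 0.078]
side jug 0.62 150 226 [0.56  0.403 0.033]
side jug_foot 0.87 156 223 [0.51  0.298 0.079]
side jug_foot 0.66 163 175 [0.343 
[... 659 characters left out ...]
996680e-02,  1.61287488e+00, -1.83879335e-05,
        1.47603633e+00, -1.18999056e-01]), 'joint_velocities': array([-0.00036067, -0.00056536,  0.00109208,  0.00063372,  0.00136749,
        0.00019381]), 'joint_efforts': array([ 4.83060212e-04, -3.93665957e+01, -3.70456982e+01, -6.49528943e-05,
        4.56232010e-04,  3.83832486e-07]), 'tcp_pos': array([0.24498848, 0.57496287, 0.23131881]), 'eef_rot': array([-0.69280675,  0.69282306, -0.14144379,  0.14145202]), 'ft_force': array([ 0.67329427, -0.88044896, -0.03633885]), 'moment': array([ 0.01859568,  0.01963983, -0.02938303]), 'gripper_width': 0.0855654583329079}
[[ 0.92   0.     0.392]
 [-0.392 -0.     0.92 ]
 [ 0.    -1.    -0.   ]] 0.0187
```

View pictures.

View pics/top0.png

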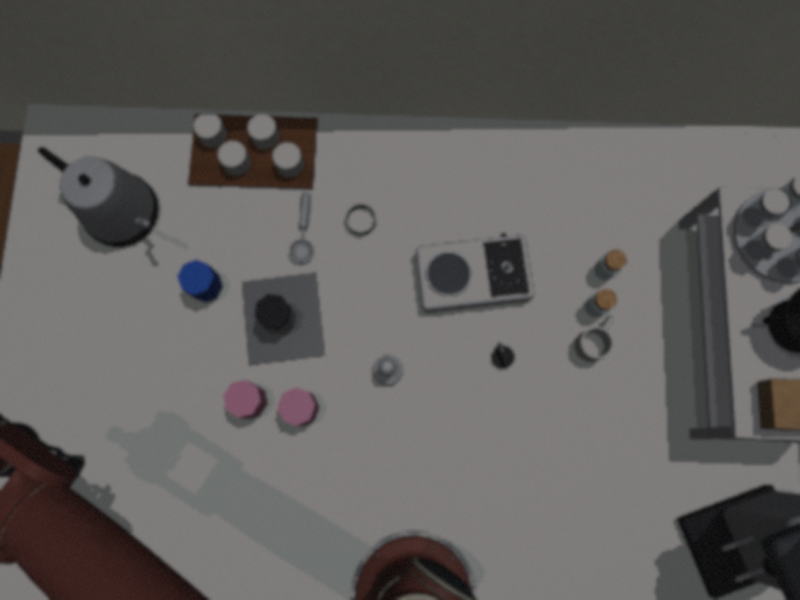

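View pics/side0.png

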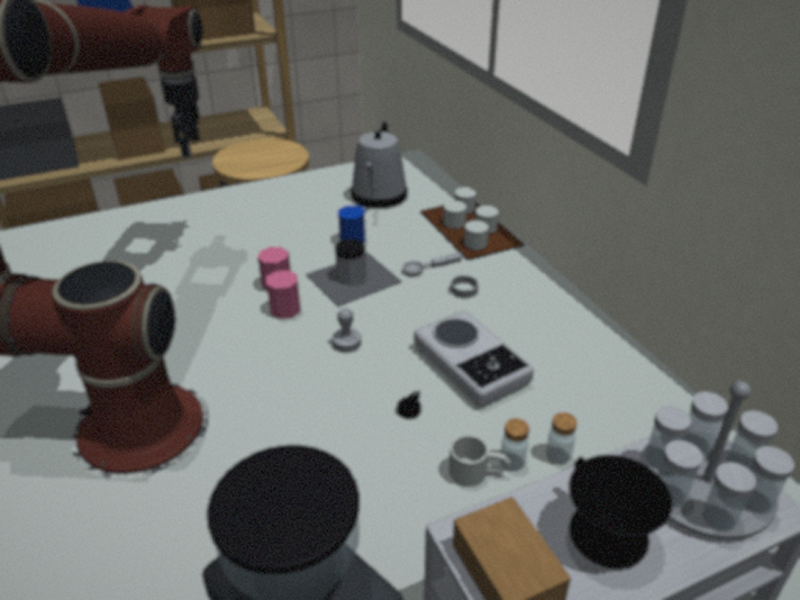

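```bash
cat > meas.py <<'E'
from h import *
T=[bot.grab_frame('top') for _ in range(5)];S=[bot.grab_frame('side') for _ in range(3)]
It=np.mean([a[0] for a in T],0);Dt=np.median([a[1] for a in T],0);Is=np.mean([a[0] for a in S],0);Ds=np.median([a[1] for a in S],0)
np.savez('m0.npz',It=It,Dt=Dt,Is=Is,Ds=Ds)
def crop(I,r,c,h=30,w=40,s=5):
    return cv2.convertScaleAbs(cv2.resize(np.ascontiguousarray(I[r-h:r+h,c-w:c+w,::-1]),(400,300),interpolation=cv2.INTER_CUBIC),alpha=1.8)
a=np.vstack([np.hstack([crop(It,200,175),crop(It,175,303)]),np.hstack([crop(It,228,322,15,20),crop(Is,230,303)])])
cv2.imwrite('pics/crop1.png',a)
W=cloud('top',Dt);V=cloud('side',Ds)
P=np.vstack([W.reshape(-1,3),V.reshape(-1,3)])
def sel(x0,x1,y0,y1,z0,z1,Q=P): 
    k=(Q[:,0]>x0)&(Q[:,0]<x1)&(Q[:,1]>y0)&(Q[:,1]<y1)&(Q[:,2]>z0)&(Q[:,2]<z1);return Q[k]
for nm,Q in(('top',W.reshape(-1,3)),('side',V.reshape(-1,3))):
    j=sel(.43,.56,.2,.34,.07,.1,Q);print(nm,'jug top',len(j),np.median(j,0).round(4),j.min(0).round(3),j.max(0).round(3))
    f=sel(.48,.72,-.26,.08,.035,.055,Q)
    b=cv2.minAreaRect((f[:,:2]*1000).astype(np.float32));print('frother',len(f),np.median(f[:,2]),b)
    k=sel(.39,.49,-.22,-.11,.008,.04,Q);print('knob',len(k),k.mean(0).round(3),cv2.minAreaRect((k[:,:2]*1000).astype(np.float32)),k[:,2].max())
for n in('tamper','spoon'):pass
E
python3 meas.py
```

```text
top jug top 413 [0.5048 0.2806 0.0835] [0.473 0.249 0.071] [0.538 0.313 0.087]
frother 2932 0.045476397960106524 ((605.65869140625, -100.61801147460938), (130.35147094726562, 219.7401580810547), 8.501127243041992)
knob 182 [ 0.444 -0.16   0.02 ] ((444.000732421875, -161.16566467285156), (43.51271057128906, 43.49335861206055), 73.52037048339844) 0.03330646122434102
side jug top 214 [0.5044 0.2711 0.0825] [0.473 0.244 0.07 ] [0.539 0.316 0.087]
frother 2148 0.045550259230183604 ((605.3816528320312, -103.5935287475586), (131.2279815673828, 222.27926635742188), 8.998464584350586)
knob 186 [ 0.445 -0.168  0.02 ] ((443.9043884277344, -163.7208251953125), (44.44091033935547, 42.31013488769531), 63.83871078491211) 0.0325643587664349
```

View pics/crop1.png

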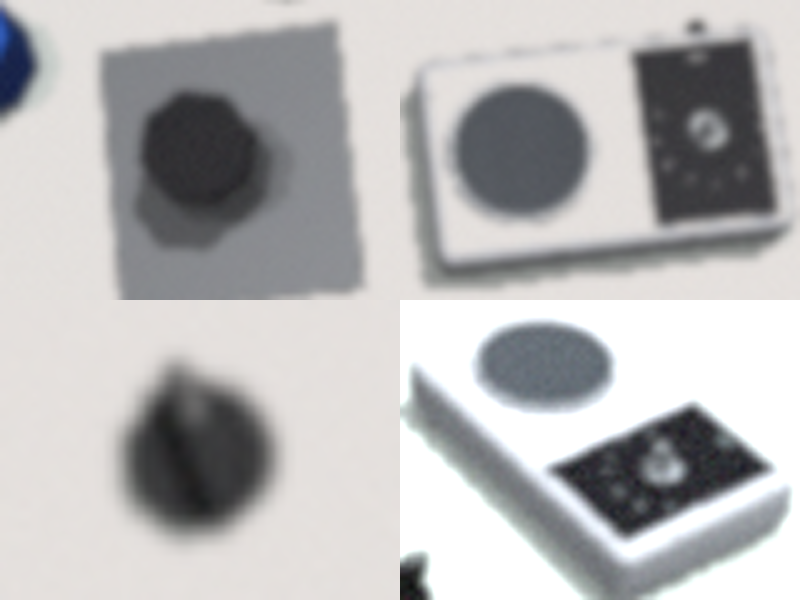

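```bash
cat > m2.py <<'E'
from h import *
from scipy.optimize import minimize
z=np.load('m0.npz');It=z['It'];Dt=z['Dt'];Is=z['Is']
g=cv2.GaussianBlur(It.sum(2)/3,(0,0),.5)
# jug: ray-cast template: project octagon at z=.084 and maximise inside/outside contrast
def poly(cx,cy,yaw,zz=.084,a=.032):
    R=a/np.cos(np.pi/8);t=yaw+np.pi/8+np.arange(8)*np.pi/4
    return np.array([w2px('top',[cx+R*np.cos(u),cy+R*np.sin(u),zz])[::-1] for u in t])
def edge(p):
    s=0
    for a in(.0305,):
        n=0
    qi=poly(*p,a=.0300);qo=poly(*p,a=.0340)
    def samp(q):
        q2=np.roll(q,-1,0);t=np.linspace(0,1,9)[:,None,None];pts=(q*(1-t)+q2*t).reshape(-1,2).astype(np.float32)
        return cv2.remap(g.astype(np.float32),pts[:,0],pts[:,1],cv2.INTER_LINEAR)
    return samp(qi).mean()-samp(qo).mean()
best=min((minimize(edge,[.505,.28,y],method='Nelder-Mead',options=dict(initial_simplex=[[.505,.28,y],[.509,.28,y],[.505,.284,y],[.505,.28,y+.1]])) for y in np.linspace(-.39,.39,7)),key=lambda o:o.fun)
print('jug',best.x,best.fun)
for y in np.linspace(-.39,.39,9):print(round(y,2),round(edge([*best.x[:2],y]),2),end=' | ')
j=np.array(w2px('top',[.615,-.164,.066]));k=np.array(w2px('top',[.444,-.163,.03]));js=np.array(w2px('side',[.615,-.164,.066]));ks=np.array(w2px('side',[.444,-.163,.03]));print(j,k,js,ks)
def crop(I,rc,h,al=1.8):
    w=h*4/3;M=np.float32([[200/w,0,200-rc[1]*200/w],[0,150/h,150-rc[0]*150/h]])
    return cv2.convertScaleAbs(cv2.warpAffine(np.ascontiguousarray(I[:,:,::-1]),M,(400,300),flags=cv2.INTER_CUBIC),alpha=al)
cv2.imwrite('pics/crop2.png',np.vstack([np.hstack([crop(It,j,9,1.3),crop(It,k,13,3.5)]),np.hstack([crop(Is,js,12,1.3),crop(Is,ks,16,3.5)])]))
E
python3 m2.py
```

```text
Traceback (most recent call last):
  File "m2.py", line 18, in <module>
    best=min((minimize(edge,[.505,.28,y],method='Nelder-Mead',options=dict(initial_simplex=[[.505,.28,y],[.509,.28,y],[.505,.284,y],[.505,.28,y+.1]])) for y in np.linspace(-.39,.39,7)),key=lambda o:o.fun)
  File "m2.py", line 18, in <genexpr>
    best=min((minimize(edge,[.505,.28,y],method='Nelder-Mead',options=dict(initial_simplex=[[.505,.28,y],[.509,.28,y],[.505,.284,y],[.505,.28,y+.1]])) for y in np.linspace(-.39,.39,7)),key=lambda o:o.fun)
              ~~~~~~~~^^^^^^^^^^^^^^^^^^^^^^^^^^^^^^^^^^^^^^^^^^^^^^^^^^^^^^^^^^^^^^^^^^^^^^^^^^^^^^^^^^^^^^^^^^^^^^^^^^^^^^^^^^^^^^^^^^^^^^^^^^^^^^^^
  File "m2.py", line 13, in edge
    qi=poly(*p,a=.0300);qo=poly(*p,a=.0340)
  File "m2.py", line 8, in poly
    return np.array([w2px('top',[cx+R*np.cos(u),cy+R*np.sin(u),zz])[::-1] for u in t])
                     ~~~~^^^^^^^^^^^^^^^^^^^^^^^^^^^^^^^^^^^^^^^^^^
  File "h.py", line 9, in w2px
    m=bot.camera_model(cam);p=np.array(m['R'])@np.array(X)+np.array(m['t']);return [m['fy']*p[1]/p[2]+m['cy'],m['fx']*p[0]/p[2]+m['cx']]
ValueError: time passes only in moves, steps and waits
```

Request:
apply_moves:
  moves:
    - [0.085,0.06,0,0,0,0,0]
    - [0.085,0.06,0,0,0,0,0]
    - [0.085,0.06,0,0,0,0,0]
    - [0.085,0.06,0,0,0,0,0]
    - [0.085,0.06,0,0,0,0,0]

```text
clock: 2.42
tcp_pos: [0.5251, 0.4578, 0.232]
eef_rot: [0.694, -0.693, 0.138, -0.138]
ft_force: [-0.4, 1.1, -0.1]
gripper_width: 0.0849
```

```bash
sed -i 's/bot\.camera_model(cam)/CM[cam]/; ' h.py; sed -i "3i CM={c:bot.camera_model(c) for c in ('top','side')}" h.py; python3 m2.py; python3 -c "
from h import *
s=bot.read_state();print(s['q'],s['tcp_pos'],s['clock'])"
```

```text
jug [ 0.50466267  0.28041826 -0.03693192] -14.207015991210938
-0.39 -13.16 | -0.29 -13.52 | -0.2 -13.92 | -0.1 -14.13 | 0.0 -14.09 | 0.1 -13.76 | 0.19 -13.44 | 0.29 -13.18 | 0.39 -13.17 | [169.16567518 325.62343154] [227.35538497 323.39816484] [228.7952314  315.72946595] [255.15932084 261.43852413]
[ 0.60963147  0.21612643  1.43276843  0.00173125  1.49069432 -0.56766088] [0.52505342 0.45777347 0.23198879] 2.425
```

View pics/crop2.png

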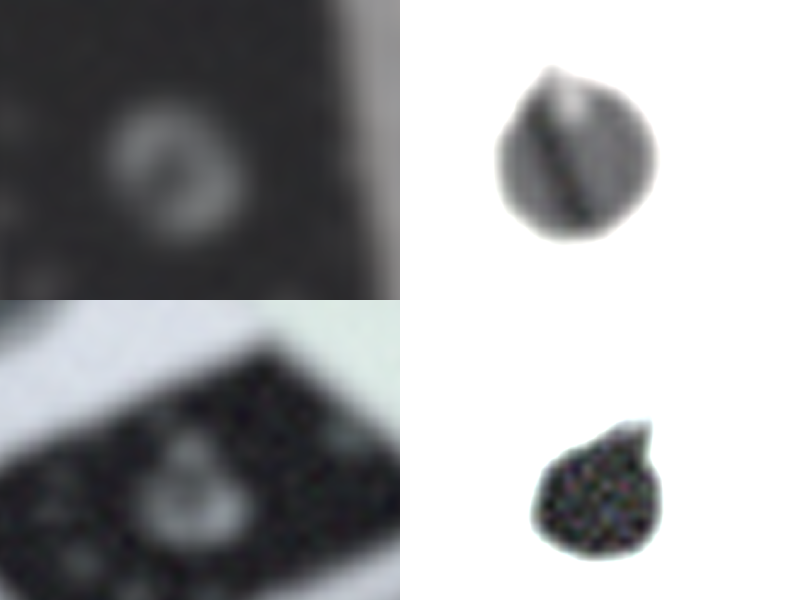

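```bash
cat > plan.py <<'E'
import sys,json
from h import *
from scipy.spatial.transform import Rotation as Ro
# frame from pointing dir y and jaw dir z
def frame(y,z):
    y=np.array(y,float);y/=np.linalg.norm(y);z=np.array(z,float);z-=z.dot(y)*y;z/=np.linalg.norm(z);return np.column_stack([np.cross(y,z),y,z])
def cur():
    s=bot.read_state();print('q',s['q'].round(3),'tcp',s['tcp_pos'].round(4),'w',round(s['gripper_width'],4),'F',s['ft_force'].round(1),'t',round(s['clock'],2));R=Rm(s['eef_rot']);print('y',R[:,1].round(3),'z',R[:,2].round(3))
    return s['tcp_pos'],R
def plan(tcp,R1,jaw,vmax=.06,wmax=.18,start=None,n=None):
    p,R=start or cur()
    tcp=np.array(tcp,float);rows=[]
    d=np.linalg.norm(tcp-p);w=np.linalg.norm(Ro.from_matrix(R.T@R1).as_rotvec())
    n=n or max(1,int(np.ceil(max(d/vmax,w/wmax))))
    for i in range(n):
        k=n-i;rv=Ro.from_matrix(R.T@R1).as_rotvec()/k;t=R.T@(tcp-p)/k
        t=t.round(4);rv=rv.round(3);rows.append([jaw,*t.tolist(),*rv.tolist()]);p=p+R@t;R=R@Ro.from_rotvec(rv).as_matrix()
    while len(rows)%5:rows.append([jaw,0,0,0,0,0,0])
    for i in range(0,len(rows),5):print(json.dumps(rows[i:i+5]))
    return p,R
E
python3 - <<'E'
from plan import *
plan([.505,.10,.28],frame([0,1,0],[1,0,0]),.085)
E
```

```text
q [ 0.61   0.216  1.433  0.002  1.491 -0.568] tcp [0.5251 0.4578 0.232 ] w 0.0849 F [-0.4  1.1 -0.1] t 2.42
y [ 0.001  0.003 -1.   ] z [0.384 0.924 0.003]
[[0.085, 0.0108, -0.0044, -0.0307, 0.083, 0.083, 0.124], [0.085, 0.0125, -0.0084, -0.0292, 0.083, 0.083, 0.124], [0.085, 0.0135, -0.0124, -0.0273, 0.083, 0.083, 0.124], [0.085, 0.0139, -0.0162, -0.0249, 0.083, 0.083, 0.124], [0.085, 0.0137, -0.0199, -0.0223, 0.083, 0.084, 0.125]]
[[0.085, 0.0127, -0.0233, -0.0194, 0.083, 0.083, 0.124], [0.085, 0.0111, -0.0263, -0.0163, 0.083, 0.084, 0.125], [0.085, 0.0089, -0.0288, -0.0132, 0.083, 0.083, 0.124], [0.085, 0.0062, -0.0307, -0.0101, 0.083, 0.084, 0.125], [0.085, 0.003, -0.0319, -0.0071, 0.083, 0.083, 0.124]]
[[0.085, -0.0006, -0.0326, -0.0044, 0.083, 0.084, 0.125], [0.085, 0, 0, 0, 0, 0, 0], [0.085, 0, 0, 0, 0, 0, 0], [0.085, 0, 0, 0, 0, 0, 0], [0.085, 0, 0, 0, 0, 0, 0]]
```

Request:
apply_moves:
  moves:
    - [0.085,0.011,-0.015,-0.031,0.083,0.083,0.124]
    - [0.085,0.0125,-0.012,-0.029,0.083,0.083,0.124]
    - [0.085,0.0135,-0.0124,-0.027,0.083,0.083,0.124]
    - [0.085,0.014,-0.016,-0.025,0.083,0.083,0.124]
    - [0.085,0.014,-0.02,-0.022,0.083,0.084,0.125]

```text
clock: 3.05
tcp_pos: [0.5205, 0.2905, 0.2673]
eef_rot: [0.786, -0.411, 0.454, -0.084]
ft_force: [0.2, -0.3, -0.5]
gripper_width: 0.085
```

Run:
```python
from plan import *
plan([.505,.10,.28],frame([0,1,0],[1,0,0]),.085)
```

```text
q [ 0.059  0.018  1.719  0.725  1.651 -0.7  ] tcp [0.5205 0.2905 0.2673] w 0.085 F [ 0.2 -0.3 -0.5] t 3.05
y [-0.241  0.648 -0.722] z [0.782 0.57  0.25 ]
[[0.085, 0.0132, -0.0215, -0.0196, 0.08, 0.082, 0.122], [0.085, 0.0118, -0.0245, -0.0167, 0.081, 0.082, 0.122], [0.085, 0.01, -0.027, -0.0138, 0.08, 0.082, 0.121], [0.085, 0.0075, -0.0291, -0.0108, 0.081, 0.081, 0.122], [0.085, 0.0047, -0.0306, -0.0078, 0.08, 0.082, 0.122]]
[[0.085, 0.0014, -0.0315, -0.0051, 0.081, 0.081, 0.121], [0.085, 0, 0, 0, 0, 0, 0], [0.085, 0, 0, 0, 0, 0, 0], [0.085, 0, 0, 0, 0, 0, 0], [0.085, 0, 0, 0, 0, 0, 0]]
```

Request:
apply_moves:
  moves:
    - [0.085,0.013,-0.021,-0.02,0.08,0.082,0.122]
    - [0.085,0.012,-0.0245,-0.017,0.081,0.082,0.122]
    - [0.085,0.01,-0.027,-0.014,0.08,0.082,0.121]
    - [0.085,0.0075,-0.029,-0.011,0.081,0.081,0.122]
    - [0.085,0.005,-0.0306,-0.008,0.08,0.082,0.122]

```text
clock: 3.68
tcp_pos: [0.5069, 0.1241, 0.2789]
eef_rot: [0.732, -0.059, 0.678, -0.015]
ft_force: [0.5, -0.1, -0.2]
gripper_width: 0.085
```

Request:
apply_moves:
  moves:
    - [0.085,0.0014,-0.0315,-0.005,0.081,0.081,0.121]
    - [0.085,0,0,0,0,0,0]
    - [0.085,0,0,0,0,0,0]
    - [0.085,0,0,0,0,0,0]
    - [0.085,0,0,0,0,0,0]

```text
clock: 4.3
tcp_pos: [0.5045, 0.0907, 0.2804]
eef_rot: [0.705, 0.014, 0.709, -0.001]
ft_force: [0.5, 0.9, 0.2]
gripper_width: 0.0846
```

Run:
```python
from plan import *
cur()
I,D=bot.grab_frame('side');cv2.imwrite('pics/side1.png',cv2.resize(I[:,:,::-1],(800,600)))
```

```text
q [-0.501  0.109  1.983  1.334  1.993 -0.562] tcp [0.5045 0.0907 0.2804] w 0.0846 F [0.5 0.9 0.2] t 4.3
y [0.022 1.    0.018] z [ 1.    -0.021 -0.005]
```

View pics/side1.png

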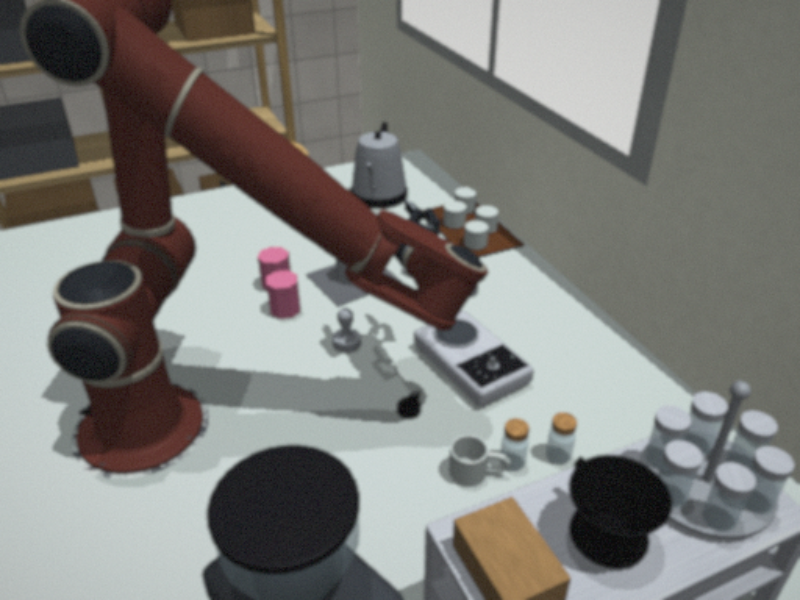

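```bash
cat >> plan.py <<'E'
def ydir(az,al):
    az,al=np.radians([az,al]);return np.array([np.cos(al)*np.cos(az),np.cos(al)*np.sin(az),-np.sin(al)])
def jz(az,s=1):
    az=np.radians(az);return s*np.array([np.sin(az),-np.cos(az),0])
E
python3 - <<'E'
from plan import *
y=ydir(41,40);R=frame(y,jz(41));g=np.array([.505,.2805,.058])+.022*y
a=plan(g-.15*y,R,.085)
print('in');plan(g,R,.085,start=a)
E
```

```text
q [-0.502  0.109  1.983  1.334  1.993 -0.562] tcp [0.5045 0.0907 0.2805] w 0.0852 F [0.  0.2 0.1] t 4.35
y [0.022 1.    0.018] z [ 1.    -0.022 -0.005]
[[0.085, 0.0204, 0.0173, -0.0108, 0.115, 0.04, -0.096], [0.085, 0.0192, 0.0179, -0.012, 0.115, 0.04, -0.096], [0.085, 0.0179, 0.0182, -0.0134, 0.115, 0.04, -0.096], [0.085, 0.0168, 0.0183, -0.0148, 0.115, 0.04, -0.096], [0.085, 0.0156, 0.0181, -0.0162, 0.115, 0.04, -0.096]]
[[0.085, 0.0146, 0.0176, -0.0176, 0.115, 0.039, -0.096], [0.085, 0.0136, 0.0168, -0.0191, 0.114, 0.04, -0.095], [0.085, 0, 0, 0, 0, 0, 0], [0.085, 0, 0, 0, 0, 0, 0], [0.085, 0, 0, 0, 0, 0, 0]]
in
[[0.085, 0.0, 0.05, 0.0, 0.0, -0.0, -0.0], [0.085, 0.0, 0.05, 0.0, 0.0, -0.0, -0.0], [0.085, 0.0001, 0.05, 0.0, 0.0, -0.0, -0.0], [0.085, 0, 0, 0, 0, 0, 0], [0.085, 0, 0, 0, 0, 0, 0]]
```

Request:
apply_moves:
  moves:
    - [0.085,0.02,0.017,-0.011,0.115,0.04,-0.096]
    - [0.085,0.019,0.018,-0.012,0.115,0.04,-0.096]
    - [0.085,0.018,0.018,-0.0134,0.115,0.04,-0.096]
    - [0.085,0.017,0.018,-0.015,0.115,0.04,-0.096]
    - [0.085,0.0155,0.018,-0.016,0.115,0.04,-0.096]

```text
clock: 4.97
tcp_pos: [0.4542, 0.1796, 0.179]
eef_rot: [0.576, 0.047, 0.725, -0.374]
ft_force: [0.2, 0.1, 0.3]
gripper_width: 0.0851
```

Request:
apply_moves:
  moves:
    - [0.085,0.0146,0.0176,-0.0176,0.115,0.039,-0.096]
    - [0.085,0.0136,0.017,-0.019,0.114,0.04,-0.095]
    - [0.085,0,0,0,0,0,0]
    - [0.085,0,0,0,0,0,0]
    - [0.085,0,0,0,0,0,0]

```text
clock: 5.6
tcp_pos: [0.4339, 0.2149, 0.1421]
eef_rot: [0.508, 0.054, 0.703, -0.495]
ft_force: [-0.0, 0.0, 0.4]
gripper_width: 0.0851
```

Run:
```python
from plan import *
y=ydir(41,40);R=frame(y,jz(41));g=np.array([.505,.2805,.058])+.022*y
a=plan(g-.1*y,R,.085)
print('in');plan(g,R,.085,start=a)
```

```text
q [-1.000e-03 -8.060e-01  2.571e+00  7.720e-01  8.080e-01  4.600e-01] tcp [0.4339 0.2149 0.1421] w 0.0851 F [-0.   0.   0.4] t 5.6
y [ 0.578  0.504 -0.642] z [ 0.661 -0.751  0.006]
[[0.085, 0.0023, 0.0502, -0.0028, 0.001, 0.009, -0.002], [0.085, 0, 0, 0, 0, 0, 0], [0.085, 0, 0, 0, 0, 0, 0], [0.085, 0, 0, 0, 0, 0, 0], [0.085, 0, 0, 0, 0, 0, 0]]
in
[[0.085, 0.0, 0.05, -0.0, 0.0, -0.0, 0.0], [0.085, 0.0, 0.05, -0.0, 0.0, -0.0, 0.0], [0.085, 0, 0, 0, 0, 0, 0], [0.085, 0, 0, 0, 0, 0, 0], [0.085, 0, 0, 0, 0, 0, 0]]
```

Request:
apply_moves:
  moves:
    - [0.085,0.002,0.05,-0.003,0,0.009,0]
    - [0.085,0,0.04,0,0,0,0]
    - [0.085,0,0.04,0,0,0,0]
    - [0.085,0,0.02,0,0,0,0]
    - [0.085,0,0,0,0,0,0]

```text
clock: 6.22
tcp_pos: [0.5309, 0.2832, 0.0541]
eef_rot: [0.506, 0.067, 0.701, -0.498]
ft_force: [-1.1, 1.7, 0.6]
gripper_width: 0.0849
```

Run:
```python
from plan import *
y=ydir(41,40);R=frame(y,jz(41));g=np.array([.505,.2805,.058])+.022*y
plan(g,R,.085)
```

```text
q [ 0.187 -0.137  2.323  1.255  0.407 -0.003] tcp [0.5309 0.2832 0.0541] w 0.0849 F [-1.1  1.7  0.6] t 6.22
y [ 0.597  0.496 -0.63 ] z [ 0.644 -0.765  0.007]
[[0.085, 0.0108, 0.0027, -0.015, -0.017, -0.005, -0.016], [0.085, 0, 0, 0, 0, 0, 0], [0.085, 0, 0, 0, 0, 0, 0], [0.085, 0, 0, 0, 0, 0, 0], [0.085, 0, 0, 0, 0, 0, 0]]
```

Request:
apply_moves:
  moves:
    - [0.085,0.005,0.001,-0.008,-0.008,-0.005,-0.008]
    - [0.085,0.005,0.001,-0.007,-0.008,0,-0.008]
    - [0.085,0,0,0,0,0,0]
    - [0.085,0,0,0,0,0,0]
    - [0.085,0,0,0,0,0,0]

```text
clock: 6.85
tcp_pos: [0.5178, 0.2891, 0.0466]
eef_rot: [0.504, 0.058, 0.704, -0.497]
ft_force: [-0.0, -0.2, -0.7]
gripper_width: 0.0848
```

Run:
```python
from plan import *
y=ydir(41,40);R=frame(y,jz(41));g=np.array([.505,.2805,.058])+.022*y
plan(g,R,.085)
I,D=bot.grab_frame('top');J,E=bot.grab_frame('side')
def cr(I,r,c,w=60,h=45):return cv2.convertScaleAbs(cv2.resize(np.ascontiguousarray(I[r-h:r+h,c-w:c+w,::-1]),(400,300),interpolation=cv2.INTER_CUBIC),alpha=1.8)
cv2.imwrite('pics/c3.png',np.hstack([cr(I,200,175),cr(J,165,225)]))
```

```text
q [ 0.205 -0.143  2.338  1.239  0.403  0.014] tcp [0.5178 0.2891 0.0466] w 0.0848 F [-0.  -0.2 -0.7] t 6.85
y [ 0.582  0.499 -0.641] z [ 0.653 -0.758  0.003]
[[0.085, 0.0011, 0.0029, -0.0019, -0.005, -0.001, -0.002], [0.085, 0, 0, 0, 0, 0, 0], [0.085, 0, 0, 0, 0, 0, 0], [0.085, 0, 0, 0, 0, 0, 0], [0.085, 0, 0, 0, 0, 0, 0]]
```

View pics/c3.png

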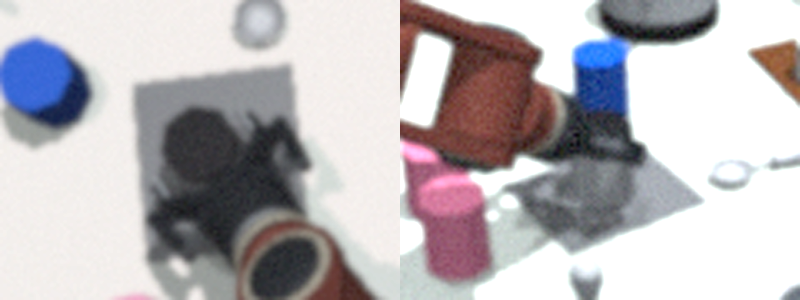

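Request:
apply_moves:
  moves:
    - [0.05,0,0.002,-0.001,0,0,0]
    - [0.05,0,0,0,0,0,0]
    - [0.05,0,0,0,0,0,0]
    - [0.05,0,0,0,0,0,0]
    - [0.05,0,0,0,0,0,0]
  force: 40

```text
clock: 7.58
tcp_pos: [0.5189, 0.291, 0.0457]
eef_rot: [0.505, 0.058, 0.704, -0.497]
ft_force: [-2.0, -1.6, 0.9]
gripper_width: 0.0635
```

Run:
```python
from plan import *
cur()
I,D=bot.grab_frame('top');W=cloud('top',D)
g=I.mean(2)
k=(np.abs(W[...,2]-.084)<.008)&(W[...,0]>.44)&(W[...,0]<.58)&(W[...,1]>.2)&(W[...,1]<.34)
p=W[k];print(len(p),np.median(p,0),p.min(0),p.max(0))
for r in range(184,216,2):print(''.join('%4d'%(W[r,c,2]*1000) if W[r,c,2]==W[r,c,2] else '  --' for c in range(160,200,2)))
```

```text
q [ 0.209 -0.136  2.334  1.248  0.398  0.008] tcp [0.5189 0.291  0.0457] w 0.0635 F [-2.  -1.6  0.9] t 7.58
y [ 0.583  0.499 -0.641] z [ 0.652 -0.758  0.003]
507 [0.50588715 0.28207241 0.08380527] [0.44365071 0.21701191 0.07604915] [0.54086281 0.3162755  0.09197875]
   6   0   4   5   7   4   4   0   5   2   2   4   2   0   0   5   1   1   7   1
   2   7   2   2   4   3   6  -2   1   2   2   3   0   5   6  -1   6   5   4   6
   3   2   1   1   8  82  83  82  83  87   4   5   4   1   0   1   0   3   3   3
   5   2   0  -2  79  86  89  87  78  85  84  59  65  65   4   2   3   5   6  --
   7   2  80  81  87  80  86  90  82  88  85  89  74  71  74   5  83  90  98   4
   3   3  83  81  82  86  83  81  80  81  84  87  83  83  93  89  85 103 103 104
   5   1  86  78  83  84  87  --  83  85  84  84  86  89  95  92  89  85 105 113
   7   1  83  85  88  85  83  82  84  84  84  80  85  90 106  93  80  77  71 115
   5  83  82  85  85  82  87  81  80  83  82  81  83 102 110  97  76   0   5 112
   9   5  87  82  85  80  85  83  88  82  80  82  80 105 118  96  91  11   0 114
   1   2  83  87  84  81  85  89  78  84  85  84  98 119 115 113 115 120 120 117
   1   5  64  84  81  83  81  82  84  83  85 100 115 126 121 122 123 123 122 115
   0  64  64  78  81  79  80  87  83  78 106 112 124 129 154 156 154 148 139 115
   7   7  70  83  86  57 104  63 101 108 109 115 163 162 166 164 166 164 155 147
  -2  -1   5  94  98 102 109 112 118 123 122 159 165 167 168 167 170 164 165 161
   6   0  78  81  95 100 112 122 121 125 158 166 173 170 173 176 179 176 175 173
```

Run:
```python
from plan import *
y=ydir(41,40);R=frame(y,jz(41))
a=plan([.519,.291,.12],cur()[1],.05,vmax=.03)
print();plan([.50,.22,.30],frame([0,0,-1],jz(41)),.05,start=a)
```

```text
q [ 0.209 -0.136  2.334  1.248  0.398  0.008] tcp [0.5189 0.291  0.0456] w 0.0633 F [-0.3 -0.3  1.8] t 7.62
y [ 0.583  0.499 -0.641] z [ 0.652 -0.758  0.003]
q [ 0.209 -0.136  2.334  1.248  0.398  0.008] tcp [0.5189 0.291  0.0456] w 0.0633 F [-0.3 -0.3  1.8] t 7.62
y [ 0.583  0.499 -0.641] z [ 0.652 -0.758  0.003]
[[0.05, -0.019, -0.0159, 0.0001, 0.0, 0.0, 0.0], [0.05, -0.0191, -0.0159, 0.0001, 0.0, 0.0, 0.0], [0.05, -0.019, -0.0158, 0.0001, 0.0, 0.0, 0.0], [0.05, 0, 0, 0, 0, 0, 0], [0.05, 0, 0, 0, 0, 0, 0]]

[[0.05, -0.0198, -0.0324, 0.0084, -0.001, -0.001, -0.175], [0.05, -0.0139, -0.0353, 0.0084, -0.001, -0.001, -0.175], [0.05, -0.0075, -0.0372, 0.0083, -0.001, -0.0, -0.175], [0.05, -0.0009, -0.038, 0.0083, -0.001, -0.001, -0.175], [0.05, 0.0057, -0.0376, 0.0083, -0.001, -0.0, -0.175]]
```

Request:
apply_moves:
  moves:
    - [0.05,-0.019,-0.016,0,0,0,0]
    - [0.05,-0.019,-0.016,0,0,0,0]
    - [0.05,-0.019,-0.016,0,0,0,0]
    - [0.05,-0.01,-0.01,0,0,0,0]
    - [0.05,0,0,0,0,0,0]

```text
clock: 8.25
tcp_pos: [0.5139, 0.2897, 0.1312]
eef_rot: [0.502, 0.054, 0.705, -0.498]
ft_force: [0.4, -0.9, -1.4]
gripper_width: 0.0634
```

Request:
apply_moves:
  moves:
    - [0.05,-0.02,-0.03,0.008,0,0,-0.175]
    - [0.05,-0.014,-0.033,0.008,0,0,-0.175]
    - [0.05,-0.0075,-0.035,0.008,0,0,-0.175]
    - [0.05,0,-0.035,0.008,0,0,-0.175]
    - [0.05,0.006,-0.035,0.008,0,0,-0.175]

```text
clock: 8.88
tcp_pos: [0.489, 0.223, 0.2789]
eef_rot: [0.246, -0.256, 0.666, -0.656]
ft_force: [0.1, 0.8, -1.7]
gripper_width: 0.0633
```

Run:
```python
from plan import *
cur()
```

```text
q [ 0.282 -0.172  1.75   0.014  1.58   1.127] tcp [0.489  0.223  0.2789] w 0.0633 F [ 0.1  0.8 -1.7] t 8.88
y [-0.019  0.009 -1.   ] z [ 0.663 -0.748 -0.02 ]
```

Run:
```python
from plan import *
a=plan([.52,.14,.28],frame([0,0,-1],jz(10,-1)),.05)
```

```text
q [ 0.282 -0.172  1.75   0.014  1.58   1.127] tcp [0.489  0.223  0.2789] w 0.0633 F [ 0.1  0.8 -1.7] t 8.88
y [-0.019  0.009 -1.   ] z [ 0.663 -0.748 -0.02 ]
[[0.05, 0.0021, -0.0002, 0.0055, 0.001, -0.173, -0.001], [0.05, 0.003, -0.0002, 0.0051, 0.001, -0.173, -0.002], [0.05, 0.0039, -0.0001, 0.0045, 0.001, -0.173, -0.002], [0.05, 0.0046, -0.0001, 0.0037, 0.001, -0.173, -0.002], [0.05, 0.0052, -0.0001, 0.0029, 0.001, -0.173, -0.002]]
[[0.05, 0.0056, -0.0001, 0.002, 0.001, -0.173, -0.002], [0.05, 0.0058, -0.0001, 0.001, 0.001, -0.172, -0.002], [0.05, 0.0059, -0.0001, -0.0001, 0.002, -0.173, -0.002], [0.05, 0.0058, -0.0001, -0.0011, 0.002, -0.172, -0.001], [0.05, 0.0055, -0.0001, -0.002, 0.001, -0.173, -0.001]]
[[0.05, 0.0051, -0.0, -0.003, 0.001, -0.172, -0.002], [0.05, 0.0045, -0.0, -0.0038, 0.002, -0.173, -0.001], [0.05, 0.0038, -0.0001, -0.0045, 0.001, -0.172, -0.002], [0.05, 0.003, -0.0001, -0.0051, 0.002, -0.173, -0.001], [0.05, 0.0021, -0.0, -0.0055, 0.001, -0.172, -0.002]]
```

Request:
apply_moves:
  moves:
    - [0.05,0.002,0,0.0055,0.001,-0.175,-0.001]
    - [0.05,0.003,0,0.005,0.001,-0.175,-0.002]
    - [0.05,0.004,0,0.0045,0.001,-0.175,-0.002]
    - [0.05,0.0046,0,0.0037,0.001,-0.175,-0.002]
    - [0.05,0.005,0,0.003,0.001,-0.175,-0.002]

```text
clock: 9.5
tcp_pos: [0.5016, 0.1976, 0.2731]
eef_rot: [-0.51, 0.523, -0.491, 0.476]
ft_force: [-0.7, 0.6, -1.5]
gripper_width: 0.0635
```

Request:
apply_moves:
  moves:
    - [0.05,0.0056,0,0.002,0.001,-0.175,-0.002]
    - [0.05,0.006,0,0.001,0.001,-0.175,-0.002]
    - [0.05,0.006,0,0,0.002,-0.175,-0.002]
    - [0.05,0.006,0,-0.001,0.002,-0.175,-0.001]
    - [0.05,0.0055,0,-0.002,0.001,-0.175,-0.001]

```text
clock: 10.12
tcp_pos: [0.5119, 0.1708, 0.2618]
eef_rot: [-0.672, 0.68, -0.219, 0.195]
ft_force: [-0.7, -0.9, -0.8]
gripper_width: 0.0637
```

Request:
apply_moves:
  moves:
    - [0.05,0.005,0,-0.003,0.001,-0.173,-0.002]
    - [0.05,0.0045,0,-0.004,0.002,-0.173,-0.001]
    - [0.05,0.004,0,-0.0045,0.001,-0.173,-0.002]
    - [0.05,0.003,0,-0.005,0.002,-0.173,-0.001]
    - [0.05,0.002,0,-0.0055,0.001,-0.173,-0.002]

```text
clock: 10.75
tcp_pos: [0.5229, 0.1448, 0.2503]
eef_rot: [0.704, -0.693, -0.093, 0.122]
ft_force: [-0.7, 0.1, -1.0]
gripper_width: 0.0636
```

Run:
```python
from plan import *
y=ydir(10,50);R=frame(y,jz(10,-1));g=np.array([.56,.14,.036])+.022*y
a=plan(g+[0,0,.08],R,.05)
print();plan(g+[0,0,.005],R,.05,vmax=.03,start=a)
```

```text
q [ 0.125 -0.128  1.758  0.015  1.554 -1.752] tcp [0.5229 0.1448 0.2503] w 0.0636 F [-0.7  0.1 -1. ] t 10.75
y [-0.044  0.009 -0.999] z [-0.3    0.954  0.022]
[[0.05, 0.0108, 0.0297, -0.0042, -0.013, 0.024, -0.147], [0.05, 0.0064, 0.0311, -0.0036, -0.013, 0.024, -0.148], [0.05, 0.0018, 0.0317, -0.0031, -0.013, 0.024, -0.147], [0.05, -0.0028, 0.0317, -0.0026, -0.013, 0.024, -0.148], [0.05, -0.0074, 0.0309, -0.0024, -0.012, 0.023, -0.147]]

[[0.05, -0.0161, 0.0192, 0.0, -0.0, 0.0, -0.0], [0.05, -0.0161, 0.0191, 0.0, -0.0, 0.0, -0.0], [0.05, -0.016, 0.0192, 0.0, -0.0, 0.0, -0.0], [0.05, 0, 0, 0, 0, 0, 0], [0.05, 0, 0, 0, 0, 0, 0]]
```

Request:
apply_moves:
  moves:
    - [0.05,0.011,0.03,-0.004,-0.013,0.024,-0.147]
    - [0.05,0.0064,0.031,-0.0036,-0.013,0.024,-0.148]
    - [0.05,0.002,0.032,-0.003,-0.013,0.024,-0.147]
    - [0.05,-0.003,0.032,-0.0026,-0.013,0.024,-0.148]
    - [0.05,-0.0074,0.031,-0.0024,-0.012,0.023,-0.147]

```text
clock: 11.38
tcp_pos: [0.577, 0.1439, 0.0911]
eef_rot: [0.683, -0.637, -0.304, -0.19]
ft_force: [-0.6, 0.6, -2.0]
gripper_width: 0.0633
```

Run:
```python
from plan import *
y=ydir(10,50);R=frame(y,jz(10,-1));g=np.array([.56,.14,.036])+.022*y
plan(g+[0,0,.005],R,.05,vmax=.03)
I,D=bot.grab_frame('side');cv2.imwrite('pics/side2.png',cv2.resize(I[:,:,::-1],(800,600)))
```

```text
q [ 0.092 -0.246  2.263  0.142  0.413 -1.76 ] tcp [0.577  0.1439 0.0911] w 0.0633 F [-0.6  0.6 -2. ] t 11.38
y [ 0.646  0.117 -0.754] z [-0.173  0.985  0.004]
[[0.05, -0.0155, 0.0161, -0.0004, -0.001, -0.001, 0.006], [0.05, -0.0154, 0.0162, -0.0003, -0.001, -0.001, 0.006], [0.05, -0.0152, 0.0163, -0.0003, -0.001, -0.001, 0.007], [0.05, 0, 0, 0, 0, 0, 0], [0.05, 0, 0, 0, 0, 0, 0]]
```

View pics/side2.png

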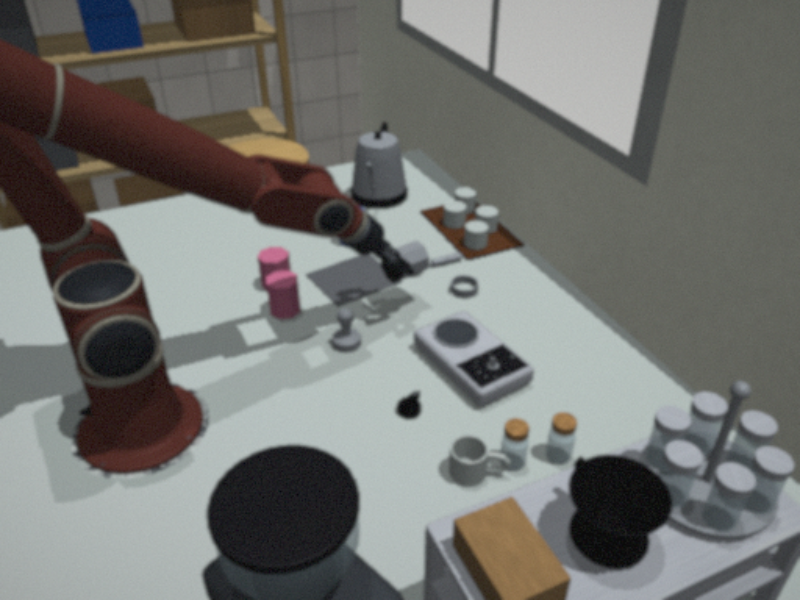

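Request:
apply_moves:
  moves:
    - [0.05,-0.0155,0.016,0,-0.001,-0.001,0.006]
    - [0.05,-0.0155,0.016,0,-0.001,-0.001,0.006]
    - [0.05,-0.015,0.016,0,-0.001,-0.001,0.006]
    - [0.05,0,0,0,0,0,0]
    - [0.05,0,0,0,0,0,0]

```text
clock: 12.05
tcp_pos: [0.5666, 0.1441, 0.0141]
eef_rot: [0.686, -0.642, -0.294, -0.176]
ft_force: [-0.1, -0.4, -1.2]
gripper_width: 0.0635
```

Run:
```python
from plan import *
y=ydir(10,50);R=frame(y,jz(10,-1));g=np.array([.56,.14,.033])+.022*y
plan(g,R,.05,vmax=.005)
```

```text
q [ 0.096 -0.092  2.28   0.194  0.281 -1.82 ] tcp [0.5666 0.1441 0.0141] w 0.0635 F [-0.1 -0.4 -1.2] t 12.05
y [ 0.618  0.113 -0.778] z [-0.177  0.984  0.002]
[[0.05, 0.0033, 0.0014, -0.0015, -0.002, 0.001, -0.009], [0.05, 0.0033, 0.0014, -0.0014, -0.002, 0.0, -0.009], [0.05, 0, 0, 0, 0, 0, 0], [0.05, 0, 0, 0, 0, 0, 0], [0.05, 0, 0, 0, 0, 0, 0]]
```

Request:
apply_moves:
  moves:
    - [0.05,-0.001,0.001,0,0,0,-0.018]
    - [0.05,0,0,0,0,0,0]
    - [0.05,-0.001,0.0012,0,0,0,0]
    - [0.05,0,0,0,0,0,0]
    - [0.05,0,0,0,0,0,0]

```text
clock: 12.68
tcp_pos: [0.5686, 0.1446, 0.0139]
eef_rot: [0.684, -0.639, -0.301, -0.183]
ft_force: [-0.7, -0.3, 2.1]
gripper_width: 0.0634
```

Run:
```python
from plan import *
cur()
```

```text
q [ 0.095 -0.089  2.287  0.229  0.249 -1.856] tcp [0.5686 0.1446 0.0139] w 0.0634 F [-0.7 -0.3  2.1] t 12.68
y [ 0.636  0.117 -0.763] z [-0.178  0.984  0.002]
```

Request:
apply_moves:
  moves:
    - [0.085,0,0,0,0,0,0]
    - [0.085,0,0,0,0,0,0]
    - [0.085,0,0,0,0,0,0]
    - [0.085,0,-0.02,0,0,0,0]
    - [0.085,0,-0.03,0,0,0,0]

```text
clock: 13.3
tcp_pos: [0.5348, 0.1384, 0.0494]
eef_rot: [0.685, -0.64, -0.299, -0.181]
ft_force: [0.6, 0.7, 0.1]
gripper_width: 0.0851
```

Run:
```python
from plan import *
y=ydir(190,50);R=frame(y,jz(10,-1))
a=plan([.53,.137,.16],cur()[1],.085)
print();a=plan([.60,.145,.22],frame([0,0,-1],jz(10,-1)),.085,start=a)
```

```text
q [ 0.087 -0.278  2.364  0.171  0.366 -1.8  ] tcp [0.5348 0.1384 0.0494] w 0.0851 F [0.6 0.7 0.1] t 13.3
y [ 0.63   0.116 -0.767] z [-0.178  0.984  0.003]
q [ 0.087 -0.278  2.364  0.171  0.366 -1.8  ] tcp [0.5348 0.1384 0.0494] w 0.0851 F [0.6 0.7 0.1] t 13.3
y [ 0.63   0.116 -0.767] z [-0.178  0.984  0.003]
[[0.085, 0.0335, -0.044, -0.0001, 0.0, 0.0, 0.0], [0.085, 0.0336, -0.044, -0.0001, 0.0, 0.0, 0.0], [0.085, 0, 0, 0, 0, 0, 0], [0.085, 0, 0, 0, 0, 0, 0], [0.085, 0, 0, 0, 0, 0, 0]]

[[0.085, 0.0231, -0.0003, -0.0011, -0.001, 0.001, 0.174], [0.085, 0.0227, -0.0042, -0.0011, -0.001, 0.001, 0.174], [0.085, 0.0216, -0.0081, -0.001, -0.001, 0.001, 0.174], [0.085, 0.02, -0.0118, -0.0011, -0.002, 0.0, 0.174], [0.085, 0, 0, 0, 0, 0, 0]]
```

Request:
apply_moves:
  moves:
    - [0.085,0.005,-0.05,0,0,0,0]
    - [0.085,0.025,-0.04,0,0,0,0]
    - [0.085,0.03,-0.03,0,0,0,0.1]
    - [0.085,0.03,-0.02,0,0,0,0.17]
    - [0.085,0.025,-0.01,0,0,0,0.17]

```text
clock: 13.92
tcp_pos: [0.5304, 0.1374, 0.2348]
eef_rot: [0.708, -0.691, -0.147, -0.022]
ft_force: [0.6, -0.6, 1.2]
gripper_width: 0.0852
```

Run:
```python
from plan import *
I,D=bot.grab_frame('top');W=cloud('top',D).reshape(-1,3)
I2,D2=bot.grab_frame('side');V=cloud('side',D2).reshape(-1,3)
for n,Q in(('t',W),('s',V)):
    k=(Q[:,0]>.47)&(Q[:,0]<.66)&(Q[:,1]>.07)&(Q[:,1]<.21)&(Q[:,2]>.03)&(Q[:,2]<.08);p=Q[k];print(n,len(p),p.mean(0),np.percentile(p[:,2],95),cv2.minAreaRect((p[:,:2]*1000).astype(np.float32)))
cv2.imwrite('pics/c4.png',np.hstack([cv2.resize(I[120:240,120:280,::-1],(400,300),interpolation=cv2.INTER_CUBIC),cv2.resize(I2[120:240,180:340,::-1],(400,300),interpolation=cv2.INTER_CUBIC)]))
y=ydir(190,50);R=frame(y,jz(10,-1))
g=np.array([.58,.145,.032])+.022*y
plan(g-.15*y,R,.085)
```

```text
t 2 [0.53320646 0.1088412  0.04139159] 0.0466264678333917 ((533.2064819335938, 108.84120178222656), (0.9059009552001953, 0.0), 144.4778594970703)
s 421 [0.56332108 0.12832059 0.05199556] 0.0649735530171494 ((567.5647583007812, 137.36935424804688), (84.98717498779297, 62.12277603149414), 7.329764366149902)
q [ 0.107 -0.291  1.936  0.021  1.252 -1.646] tcp [0.5347 0.1377 0.2346] w 0.0847 F [0.7 0.4 0.4] t 14.03
y [ 0.238  0.046 -0.97 ] z [-0.177  0.984  0.003]
[[0.085, 0.0165, 0.0221, -0.0002, -0.0, 0.001, 0.157], [0.085, 0.0197, 0.0192, -0.0002, -0.0, 0.001, 0.157], [0.085, 0.0225, 0.0159, -0.0002, -0.001, 0.001, 0.157], [0.085, 0.0247, 0.0122, -0.0002, -0.0, 0.0, 0.157], [0.085, 0.0264, 0.0082, -0.0002, -0.001, 0.001, 0.158]]
[[0.085, 0.0273, 0.0039, -0.0001, -0.0, 0.001, 0.157], [0.085, 0, 0, 0, 0, 0, 0], [0.085, 0, 0, 0, 0, 0, 0], [0.085, 0, 0, 0, 0, 0, 0], [0.085, 0, 0, 0, 0, 0, 0]]
```

View pics/c4.png

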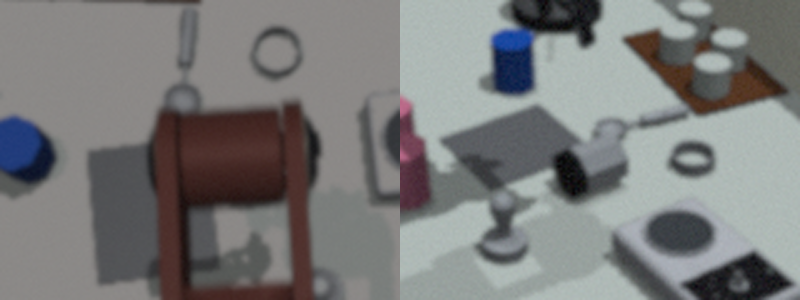

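Request:
apply_moves:
  moves:
    - [0.085,0.025,0.015,0,0,0.001,0.157]
    - [0.085,0.026,0.014,0,0,0.001,0.157]
    - [0.085,0.026,0.012,0,0,0.001,0.157]
    - [0.085,0.026,0.01,0,0,0,0.157]
    - [0.085,0.026,0.0,0,0,0.001,0.157]

```text
clock: 14.65
tcp_pos: [0.6557, 0.1603, 0.1716]
eef_rot: [-0.661, 0.693, -0.135, -0.255]
ft_force: [0.6, -0.7, 0.8]
gripper_width: 0.0852
```

Run:
```python
from plan import *
y=ydir(190,50);R=frame(y,jz(10,-1))
g=np.array([.581,.143,.032])+.022*y
a=plan(g-.12*y,R,.085)
print('in');plan(g,R,.085,start=a)
```

```text
q [ 0.137  0.575  1.149 -0.019  1.978 -1.612] tcp [0.6557 0.1603 0.1716] w 0.0852 F [ 0.6 -0.7  0.8] t 14.65
y [-0.524 -0.09  -0.847] z [-0.174  0.985  0.003]
[[0.085, 0.0114, 0.0309, -0.0021, -0.001, 0.001, 0.069], [0.085, 0.0135, 0.0301, -0.0021, -0.001, 0.001, 0.069], [0.085, 0, 0, 0, 0, 0, 0], [0.085, 0, 0, 0, 0, 0, 0], [0.085, 0, 0, 0, 0, 0, 0]]
in
[[0.085, -0.0, 0.06, -0.0, -0.0, 0.0, -0.0], [0.085, -0.0, 0.06, -0.0, -0.0, 0.0, -0.0], [0.085, 0, 0, 0, 0, 0, 0], [0.085, 0, 0, 0, 0, 0, 0], [0.085, 0, 0, 0, 0, 0, 0]]
```

Request:
apply_moves:
  moves:
    - [0.085,0.013,0.016,-0.002,-0.001,0.001,0.07]
    - [0.085,0.013,0.016,-0.002,-0.001,0.001,0.069]
    - [0.085,0,0.03,0,0,0,0]
    - [0.085,0,0.03,0,0,0,0]
    - [0.085,0,0,0,0,0,0]

```text
clock: 15.28
tcp_pos: [0.6166, 0.1493, 0.0703]
eef_rot: [-0.639, 0.681, -0.189, -0.305]
ft_force: [-1.0, 0.3, 0.6]
gripper_width: 0.0853
```

Run:
```python
from plan import *
y=ydir(190,50);R=frame(y,jz(10,-1))
g=np.array([.581,.143,.032])+.022*y
plan(g,R,.085,vmax=.03)
```

```text
q [ 0.132  0.681  1.22  -0.028  1.957 -1.615] tcp [0.6166 0.1493 0.0703] w 0.0853 F [-1.   0.3  0.6] t 15.28
y [-0.647 -0.112 -0.754] z [-0.173  0.985  0.002]
[[0.085, -0.0006, 0.0249, -0.0, -0.001, 0.0, -0.006], [0.085, -0.0007, 0.0248, -0.0, -0.0, 0.001, -0.006], [0.085, -0.0008, 0.0249, -0.0001, -0.001, 0.0, -0.007], [0.085, 0, 0, 0, 0, 0, 0], [0.085, 0, 0, 0, 0, 0, 0]]
```

Request:
apply_moves:
  moves:
    - [0.085,-0.0006,0.024,0,0,0,-0.006]
    - [0.085,-0.0007,0.024,0,0,0,-0.006]
    - [0.085,0,0.02,0,0,0,0]
    - [0.085,0,0,0,0,0,0]
    - [0.085,0,0,0,0,0,0]

```text
clock: 15.9
tcp_pos: [0.5758, 0.1421, 0.0246]
eef_rot: [-0.643, 0.683, -0.181, -0.297]
ft_force: [0.6, -0.0, 0.3]
gripper_width: 0.0849
```

Run:
```python
from plan import *
y=ydir(190,50);R=frame(y,jz(10,-1))
g=np.array([.581,.143,.032])+.022*y
plan(g,R,.085,vmax=.03)
```

```text
q [ 0.129  0.635  1.366 -0.028  1.831 -1.614] tcp [0.5758 0.1421 0.0246] w 0.0849 F [ 0.6 -0.   0.3] t 15.9
y [-0.628 -0.109 -0.77 ] z [-0.174  0.985  0.002]
[[0.085, -0.0008, 0.0129, -0.0, -0.002, 0.001, 0.007], [0.085, 0, 0, 0, 0, 0, 0], [0.085, 0, 0, 0, 0, 0, 0], [0.085, 0, 0, 0, 0, 0, 0], [0.085, 0, 0, 0, 0, 0, 0]]
```

Request:
apply_moves:
  moves:
    - [0.085,-0.001,0.011,0,-0.002,0,0.007]
    - [0.05,0,0,0,0,0,0]
    - [0.05,0,0,0,0,0,0]
    - [0.05,0,0,0,0,0,0]
    - [0.05,0,0,0,0,0,0]
  force: 40

```text
clock: 16.52
tcp_pos: [0.5706, 0.1411, 0.0186]
eef_rot: [-0.642, 0.683, -0.181, -0.298]
ft_force: [0.6, 0.5, -0.0]
gripper_width: 0.0631
```

Run:
```python
from plan import *
p,R=cur()
a=plan(p+[0,0,.06],R,.05,vmax=.03)
print();a=plan([.58,.12,.28],frame([0,0,-1],R[:,2]*[1,1,0]),.05,start=a)
```

```text
q [ 0.13   0.634  1.38  -0.03   1.82  -1.614] tcp [0.5706 0.1411 0.0186] w 0.0631 F [ 0.6  0.5 -0. ] t 16.52
y [-0.629 -0.111 -0.769] z [-0.175  0.985  0.001]
q [ 0.13   0.634  1.38  -0.03   1.82  -1.614] tcp [0.5706 0.1411 0.0186] w 0.0631 F [ 0.6  0.5 -0. ] t 16.52
y [-0.629 -0.111 -0.769] z [-0.175  0.985  0.001]
[[0.05, -0.0192, -0.0231, 0.0, 0.0, 0.0, 0.0], [0.05, -0.0191, -0.0231, 0.0, 0.0, 0.0, 0.0], [0.05, 0, 0, 0, 0, 0, 0], [0.05, 0, 0, 0, 0, 0, 0], [0.05, 0, 0, 0, 0, 0, 0]]

[[0.05, -0.0311, -0.0396, -0.0056, -0.0, 0.0, -0.173], [0.05, -0.0238, -0.0444, -0.0056, -0.0, 0.0, -0.173], [0.05, -0.0158, -0.0478, -0.0056, -0.0, 0.0, -0.173], [0.05, -0.0074, -0.0498, -0.0055, -0.001, 0.0, -0.174], [0.05, 0, 0, 0, 0, 0, 0]]
```

Request:
apply_moves:
  moves:
    - [0.05,-0.019,-0.023,0,0,0,0]
    - [0.05,-0.019,-0.023,0,0,0,0]
    - [0.05,-0.019,-0.023,0,0,0,0]
    - [0.05,0,0,0,0,0,0]
    - [0.05,0,0,0,0,0,0]

```text
clock: 17.15
tcp_pos: [0.5689, 0.1407, 0.1056]
eef_rot: [-0.641, 0.683, -0.182, -0.299]
ft_force: [0.4, -0.1, -1.9]
gripper_width: 0.0632
```

Request:
apply_moves:
  moves:
    - [0.05,-0.03,-0.03,-0.006,0,0,-0.173]
    - [0.05,-0.024,-0.035,-0.006,0,0,-0.173]
    - [0.05,-0.016,-0.04,-0.006,0,0,-0.173]
    - [0.05,-0.007,-0.04,-0.006,0,0,-0.174]
    - [0.05,0,0,0,0,0,0]

```text
clock: 17.77
tcp_pos: [0.5621, 0.1142, 0.2607]
eef_rot: [0.705, -0.704, -0.058, 0.066]
ft_force: [0.7, 0.1, -1.7]
gripper_width: 0.0633
```

Run:
```python
from plan import *
a=plan([.57,.03,.27],frame([0,0,-1],jz(90)),.05)
print();plan([.55,-.05,.27],frame([0,0,-1],jz(0)),.05,start=a)
```

```text
q [ 0.071 -0.078  1.694  0.     1.537 -1.676] tcp [0.5621 0.1142 0.2607] w 0.0633 F [ 0.7  0.1 -1.7] t 17.77
y [-0.011 -0.    -1.   ] z [-0.175  0.985  0.002]
[[0.05, -0.0007, -0.0009, -0.0084, 0.001, 0.175, -0.001], [0.05, 0.0008, -0.001, -0.0084, 0.001, 0.175, -0.001], [0.05, 0.0022, -0.001, -0.0082, 0.001, 0.175, -0.001], [0.05, 0.0036, -0.0009, -0.0076, 0.001, 0.174, -0.001], [0.05, 0.0049, -0.001, -0.0069, 0.001, 0.175, -0.001]]
[[0.05, 0.006, -0.001, -0.0059, 0.001, 0.174, -0.001], [0.05, 0.007, -0.0009, -0.0048, 0.001, 0.175, -0.001], [0.05, 0.0077, -0.001, -0.0036, 0.0, 0.174, -0.001], [0.05, 0.0082, -0.0009, -0.0021, 0.001, 0.175, -0.001], [0.05, 0.0084, -0.0009, -0.0007, 0.0, 0.174, -0.001]]

[[0.05, 0.0089, -0.0, -0.0022, 0.0, 0.175, 0.0], [0.05, 0.0091, -0.0, -0.0007, 0.0, 0.175, 0.0], [0.05, 0.0091, -0.0, 0.001, 0.0, 0.174, 0.0], [0.05, 0.0088, -0.0, 0.0025, 0.0, 0.175, 0.0], [0.05, 0.0083, -0.0, 0.004, 0.0, 0.174, 0.0]]
[[0.05, 0.0074, -0.0, 0.0054, 0.0, 0.175, 0.0], [0.05, 0.0064, -0.0, 0.0066, 0.0, 0.174, 0.0], [0.05, 0.0051, -0.0, 0.0076, 0.0, 0.175, 0.0], [0.05, 0.0038, -0.0, 0.0084, 0.0, 0.174, 0.0], [0.05, 0, 0, 0, 0, 0, 0]]
```

Request:
apply_moves:
  moves:
    - [0.05,0,-0.004,-0.0084,0.001,0.175,-0.001]
    - [0.05,0.001,-0.004,-0.0084,0.001,0.175,-0.001]
    - [0.05,0.002,-0.004,-0.008,0.001,0.175,-0.001]
    - [0.05,0.0036,-0.004,-0.0076,0.001,0.175,-0.001]
    - [0.05,0.005,-0.004,-0.007,0.001,0.175,-0.001]

```text
clock: 18.4
tcp_pos: [0.5617, 0.0717, 0.2632]
eef_rot: [-0.657, 0.665, -0.264, 0.238]
ft_force: [0.2, 0.2, -1.7]
gripper_width: 0.0635
```

Request:
apply_moves:
  moves:
    - [0.05,0.006,-0.004,-0.006,0.001,0.175,-0.001]
    - [0.05,0.007,-0.004,-0.005,0.001,0.175,-0.001]
    - [0.05,0.0077,-0.004,-0.0036,0,0.175,-0.001]
    - [0.05,0.008,-0.004,-0.002,0.001,0.175,-0.001]
    - [0.05,0.0084,-0.004,-0.0007,0,0.175,-0.001]

```text
clock: 19.02
tcp_pos: [0.5602, 0.0286, 0.2628]
eef_rot: [0.466, -0.503, 0.532, -0.497]
ft_force: [0.0, 0.6, -1.6]
gripper_width: 0.0634
```

Request:
apply_moves:
  moves:
    - [0.05,0.009,-0.003,-0.002,0,0.175,0]
    - [0.05,0.009,-0.003,0,0,0.175,0]
    - [0.05,0.009,-0.003,0.001,0,0.175,0]
    - [0.05,0.009,-0.003,0.0025,0,0.175,0]
    - [0.05,0.008,-0.003,0.004,0,0.175,0]

```text
clock: 19.65
tcp_pos: [0.5433, -0.0155, 0.259]
eef_rot: [0.173, -0.248, 0.687, -0.661]
ft_force: [0.1, 0.4, -1.8]
gripper_width: 0.0634
```

Run:
```python
from plan import *
y=ydir(0,39.7);R=frame(y,jz(0));g=np.array([.598,-.051,.046+.0563])+.022*y;print(g)
a=plan([.52,-.05,.28],R,.05)
a=plan(g+[0,0,.06],R,.05,start=a)
```

```text
[ 0.61492679 -0.051       0.08824711]
q [-0.158 -0.081  1.702 -0.014  1.631  0.807] tcp [ 0.5433 -0.0155  0.259 ] w 0.0634 F [ 0.1  0.4 -1.8] t 19.65
y [-0.111  0.004 -0.994] z [ 0.566 -0.822 -0.067]
[[0.05, 0.0058, -0.0026, 0.002, 0.043, 0.079, 0.137], [0.05, 0.0052, -0.0033, 0.0025, 0.043, 0.079, 0.137], [0.05, 0.0045, -0.0038, 0.0031, 0.043, 0.079, 0.137], [0.05, 0.0037, -0.0043, 0.0036, 0.044, 0.079, 0.137], [0.05, 0.0028, -0.0045, 0.004, 0.043, 0.079, 0.136]]
[[0.05, 0.0018, -0.0047, 0.0044, 0.044, 0.079, 0.137], [0.05, 0.0008, -0.0047, 0.0046, 0.043, 0.078, 0.136], [0.05, 0, 0, 0, 0, 0, 0], [0.05, 0, 0, 0, 0, 0, 0], [0.05, 0, 0, 0, 0, 0, 0]]
[[0.05, 0.0136, 0.0524, 0.0004, 0.0, 0.0, 0.0], [0.05, 0.0136, 0.0524, 0.0003, 0.0, 0.0, 0.0], [0.05, 0.0135, 0.0524, 0.0004, 0.0, 0.0, 0.0], [0.05, 0, 0, 0, 0, 0, 0], [0.05, 0, 0, 0, 0, 0, 0]]
```

Request:
apply_moves:
  moves:
    - [0.05,0.0058,-0.004,0.002,0.043,0.079,0.137]
    - [0.05,0.005,-0.004,0.0025,0.043,0.079,0.137]
    - [0.05,0.0045,-0.004,0.003,0.043,0.079,0.137]
    - [0.05,0.0037,-0.005,0.0036,0.044,0.079,0.137]
    - [0.05,0.003,-0.005,0.004,0.043,0.079,0.136]

```text
clock: 20.27
tcp_pos: [0.5235, -0.0401, 0.2577]
eef_rot: [0.261, 0.147, 0.683, -0.666]
ft_force: [-0.6, 0.9, -1.5]
gripper_width: 0.0634
```

Request:
apply_moves:
  moves:
    - [0.05,0.002,-0.005,0.0044,0.044,0.079,0.137]
    - [0.05,0.001,-0.005,0.0046,0.043,0.078,0.136]
    - [0.05,0,0,0,0,0,0]
    - [0.05,0,0,0,0,0,0]
    - [0.05,0,0,0,0,0,0]

```text
clock: 20.9
tcp_pos: [0.5124, -0.0489, 0.2479]
eef_rot: [0.279, 0.296, 0.652, -0.64]
ft_force: [1.0, 0.2, -0.5]
gripper_width: 0.0638
```

Run:
```python
from plan import *
y=ydir(0,39.7);R=frame(y,jz(0));g=np.array([.598,-.051,.046+.0563])+.022*y
a=plan(g+[0,0,.06],R,.05)
I,D=bot.grab_frame('side');cv2.imwrite('pics/side3.png',cv2.resize(I[100:280,200:440,::-1],(800,600),interpolation=cv2.INTER_CUBIC))
```

```text
q [-0.406 -0.814  2.385  0.419  0.822  1.025] tcp [ 0.5124 -0.0489  0.2479] w 0.0638 F [ 1.   0.2 -0.5] t 20.9
y [ 0.743  0.005 -0.669] z [-0.016 -1.    -0.025]
[[0.05, 0.0018, 0.0476, 0.001, 0.001, -0.01, 0.014], [0.05, 0.0025, 0.0476, 0.0009, 0.002, -0.01, 0.013], [0.05, 0.003, 0.0476, 0.0008, 0.001, -0.009, 0.014], [0.05, 0, 0, 0, 0, 0, 0], [0.05, 0, 0, 0, 0, 0, 0]]
```

View pics/side3.png

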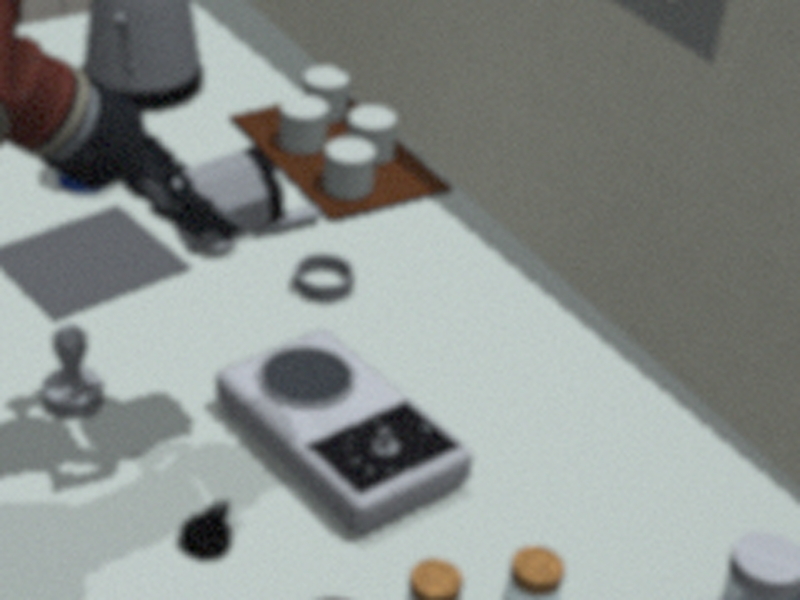

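Request:
apply_moves:
  moves:
    - [0.05,0,-0.002,0,0,-0.185,0]
    - [0.05,0,-0.002,0,0,-0.185,0]
    - [0.05,0,-0.002,0,0,-0.185,0]
    - [0.05,0,-0.002,0,0,-0.185,0]
    - [0.05,0,-0.002,0,0,-0.185,0]

```text
clock: 21.58
tcp_pos: [0.5084, -0.0494, 0.2604]
eef_rot: [-0.544, 0.027, -0.455, 0.704]
ft_force: [0.1, -0.4, -1.7]
gripper_width: 0.0633
```

Request:
apply_moves:
  moves:
    - [0.05,0,-0.002,0,0,-0.185,0]
    - [0.05,0,-0.002,0,0,-0.185,0]
    - [0.05,0,-0.002,0,0,-0.185,0]
    - [0.05,0,-0.002,0,0,-0.185,0]
    - [0.05,0,-0.002,0,0,-0.185,0]

```text
clock: 22.2
tcp_pos: [0.504, -0.05, 0.2734]
eef_rot: [0.691, -0.342, 0.16, -0.616]
ft_force: [-0.3, -0.8, -1.7]
gripper_width: 0.0634
```

Request:
apply_moves:
  moves:
    - [0.05,0,-0.002,0,0,-0.185,0]
    - [0.05,0,-0.002,0,0,-0.185,0]
    - [0.05,0,-0.002,0,0,-0.185,0]
    - [0.05,0,-0.002,0,0,-0.185,0]
    - [0.05,0,0,0,0,-0.1,0]

```text
clock: 22.82
tcp_pos: [0.5011, -0.0506, 0.2853]
eef_rot: [0.696, -0.566, -0.141, -0.419]
ft_force: [-0.3, -0.2, -1.3]
gripper_width: 0.0639
```

Run:
```python
from plan import *
y=ydir(0,39.7);R=frame(y,jz(0,-1));g=np.array([.598,-.051,.046+.0563])+.022*y
a=plan(g+[0,0,.07],R,.05)
```

```text
q [-0.43  -0.875  2.353  0.41   0.918 -1.691] tcp [ 0.5011 -0.0506  0.2853] w 0.0639 F [-0.3 -0.2 -1.3] t 22.82
y [ 0.743  0.008 -0.669] z [0.277 0.906 0.319]
[[0.05, -0.0053, 0.0565, -0.0031, 0.0, -0.145, -0.014], [0.05, -0.0064, 0.0565, -0.0023, 0.0, -0.146, -0.014], [0.05, -0.0075, 0.0564, -0.0012, 0.001, -0.145, -0.014], [0.05, 0, 0, 0, 0, 0, 0], [0.05, 0, 0, 0, 0, 0, 0]]
```

Request:
apply_moves:
  moves:
    - [0.05,-0.004,0.03,-0.002,0,-0.145,-0.014]
    - [0.05,-0.004,0.03,-0.002,0,-0.145,-0.014]
    - [0.05,-0.004,0.03,-0.001,0,-0.145,-0.014]
    - [0.05,-0.004,0.03,0,0,0,0]
    - [0.05,0,0,0,0,0,0]

```text
clock: 23.45
tcp_pos: [0.5885, -0.0527, 0.1995]
eef_rot: [-0.636, 0.642, 0.309, 0.297]
ft_force: [0.1, 0.4, -2.6]
gripper_width: 0.0633
```

Run:
```python
from plan import *
y=ydir(0,39.7);R=frame(y,jz(0,-1));g=np.array([.598,-.051,.046+.0563])+.022*y
a=plan(g+[0,0,.05],R,.05,vmax=.03)
```

```text
q [-0.338 -0.492  2.302  0.523  0.537 -2.269] tcp [ 0.5885 -0.0527  0.1995] w 0.0633 F [ 0.1  0.4 -2.6] t 23.45
y [ 0.773 -0.001 -0.634] z [-0.011  1.    -0.016]
[[0.05, -0.0102, 0.0198, 0.0008, 0.0, 0.006, 0.002], [0.05, -0.0101, 0.0198, 0.0007, 0.001, 0.007, 0.002], [0.05, -0.0101, 0.0197, 0.0006, 0.0, 0.006, 0.002], [0.05, 0, 0, 0, 0, 0, 0], [0.05, 0, 0, 0, 0, 0, 0]]
```

Request:
apply_moves:
  moves:
    - [0.05,-0.01,0.018,0.001,0,0.006,0.002]
    - [0.05,-0.01,0.018,0.001,0.001,0.007,0.002]
    - [0.05,-0.01,0.018,0,0,0.006,0.002]
    - [0.05,0,0,0,0,0,0]
    - [0.05,0,0,0,0,0,0]

```text
clock: 24.08
tcp_pos: [0.6168, -0.0523, 0.1516]
eef_rot: [-0.637, 0.639, 0.305, 0.303]
ft_force: [0.5, -0.5, -1.5]
gripper_width: 0.0637
```

Run:
```python
from plan import *
y=ydir(0,39.7);R=frame(y,jz(0,-1));g=np.array([.598,-.051,.046+.0563])+.022*y
a=plan(g+[0,0,.004],R,.05,vmax=.01)
I,D=bot.grab_frame('side');J,E=bot.grab_frame('top')
def cr(I,r,c,w=50,h=75/2):h=int(h);return cv2.convertScaleAbs(cv2.resize(np.ascontiguousarray(I[r-h:r+h,c-w:c+w,::-1]),(400,300),interpolation=cv2.INTER_CUBIC),alpha=1.6)
cv2.imwrite('pics/c5.png',np.hstack([cr(I,190,294),cr(J,165,290)]))
V=cloud('side',D).reshape(-1,3);W=cloud('top',E).reshape(-1,3)
for n,Q in(('s',V),('t',W)):
    k=(Q[:,0]>.54)&(Q[:,0]<.66)&(Q[:,1]>-.1)&(Q[:,1]<.0)&(Q[:,2]>.06);p=Q[k]
    for z in np.arange(.06,.2,.01):
        s=p[abs(p[:,2]-z)<.005];print(n,round(z,2),len(s),s.min(0).round(3)[:2] if len(s) else '',s.max(0).round(3)[:2] if len(s) else '')
```

```text
q [-0.315 -0.322  2.272  0.657  0.403 -2.393] tcp [ 0.6168 -0.0523  0.1516] w 0.0637 F [ 0.5 -0.5 -1.5] t 24.07
y [ 0.777 -0.001 -0.63 ] z [-0.001  1.    -0.003]
[[0.05, -0.0079, 0.006, 0.0003, 0.0, 0.001, 0.002], [0.05, -0.0079, 0.006, 0.0002, 0.0, 0.0, 0.002], [0.05, -0.0078, 0.006, 0.0002, 0.0, 0.001, 0.002], [0.05, -0.0078, 0.006, 0.0003, 0.0, 0.0, 0.002], [0.05, -0.0079, 0.0061, 0.0002, 0.001, 0.001, 0.002]]
[[0.05, -0.0078, 0.006, 0.0002, 0.0, 0.0, 0.002], [0.05, 0, 0, 0, 0, 0, 0], [0.05, 0, 0, 0, 0, 0, 0], [0.05, 0, 0, 0, 0, 0, 0], [0.05, 0, 0, 0, 0, 0, 0]]
s 0.06 0  
s 0.07 0  
s 0.08 0  
s 0.09 0  
s 0.1 0  
s 0.11 42 [ 0.57  -0.085] [ 0.634 -0.04 ]
s 0.12 61 [ 0.57  -0.088] [ 0.634 -0.039]
s 0.13 69 [ 0.571 -0.087] [ 0.633 -0.042]
s 0.14 61 [ 0.57 -0.09] [ 0.631 -0.043]
s 0.15 42 [ 0.571 -0.096] [ 0.631 -0.023]
s 0.16 54 [ 0.59  -0.099] [ 0.634 -0.021]
s 0.17 78 [ 0.584 -0.1  ] [ 0.635 -0.019]
s 0.18 82 [ 0.59  -0.098] [ 0.634 -0.012]
s 0.19 68 [ 0.54  -0.099] [ 0.635 -0.017]
s 0.2 19 [ 0.541 -0.098] [ 0.583 -0.018]
t 0.06 0  
t 0.07 0  
t 0.08 0  
t 0.09 0  
t 0.1 0  
t 0.11 80 [ 0.593 -0.08 ] [ 0.633 -0.027]
t 0.12 124 [ 0.59 -0.08] [ 0.632 -0.027]
t 0.13 38 [ 0.59  -0.081] [ 0.633 -0.027]
t 0.14 24 [ 0.6  -0.08] [ 0.632 -0.026]
t 0.15 13 [ 0.616 -0.079] [ 0.632 -0.042]
t 0.16 33 [ 0.578 -0.095] [ 0.633 -0.025]
t 0.17 56 [ 0.579 -0.097] [ 0.633 -0.008]
t 0.18 86 [ 0.556 -0.098] [ 0.635 -0.   ]
t 0.19 146 [ 0.554 -0.1  ] [ 0.634 -0.002]
t 0.2 47 [ 0.556 -0.094] [ 0.585 -0.01 ]
```

View pics/c5.png

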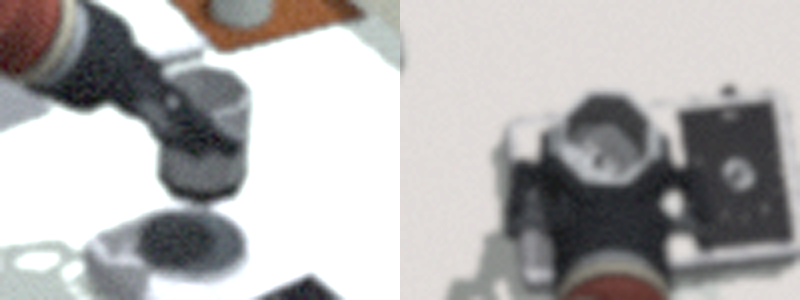

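Request:
apply_moves:
  moves:
    - [0.05,-0.0083,0.0053,0,0,0,0.002]
    - [0.05,-0.0083,0.0053,0,0,0,0.002]
    - [0.05,-0.0083,0.0053,0,0,0,0.002]
    - [0.05,-0.0083,0.0053,0,0,0,0.002]
    - [0.05,0,0,0,0,0,0]

```text
clock: 24.8
tcp_pos: [0.6112, -0.0525, 0.1104]
eef_rot: [-0.638, 0.64, 0.303, 0.301]
ft_force: [0.2, -0.5, -2.3]
gripper_width: 0.0636
```

Run:
```python
from plan import *
y=ydir(0,39.7);R=frame(y,jz(0,-1));g=np.array([.594,-.051,.046+.0563])+.022*y
a=plan(g+[0,0,.004],R,.05,vmax=.005)
```

```text
q [-0.318 -0.256  2.299  0.802  0.341 -2.553] tcp [ 0.6112 -0.0525  0.1104] w 0.0636 F [ 0.2 -0.5 -2.3] t 24.8
y [ 0.772 -0.002 -0.635] z [-0.001  1.    -0.004]
[[0.05, -0.0035, 0.0028, 0.0004, 0.0, 0.001, 0.001], [0.05, -0.0035, 0.0028, 0.0004, 0.001, 0.001, 0.001], [0.05, -0.0036, 0.0029, 0.0004, 0.0, 0.001, 0.001], [0.05, -0.0035, 0.0028, 0.0003, 0.001, 0.001, 0.001], [0.05, 0, 0, 0, 0, 0, 0]]
```

Request:
apply_moves:
  moves:
    - [0.05,-0.0035,0.0028,0,0,0,0.001]
    - [0.05,-0.0035,0.0028,0,0,0,0.001]
    - [0.05,-0.0035,0.0028,0,0,0,0.001]
    - [0.05,-0.0016,0.0013,0,0,0,0]
    - [0.05,0,0,0,0,0,0]

```text
clock: 25.42
tcp_pos: [0.6114, -0.0528, 0.0944]
eef_rot: [-0.639, 0.641, 0.302, 0.3]
ft_force: [-0.6, -0.8, -1.0]
gripper_width: 0.0635
```

Request:
apply_moves:
  moves:
    - [0.05,-0.0008,0.0006,0,0,0,0]
    - [0.05,-0.0008,0.0006,0,0,0,0]
    - [0.05,-0.0008,0.0006,0,0,0,0]
    - [0.05,-0.0008,0.0006,0,0,0,0]
    - [0.05,0,0,0,0,0,0]

```text
clock: 26.05
tcp_pos: [0.6115, -0.053, 0.0909]
eef_rot: [-0.638, 0.641, 0.302, 0.301]
ft_force: [-0.8, 0.2, -1.7]
gripper_width: 0.0635
```

Run:
```python
from plan import *
cur()
```

```text
q [-0.318 -0.211  2.302  0.905  0.309 -2.663] tcp [ 0.6115 -0.053   0.0909] w 0.0635 F [-0.8  0.2 -1.7] t 26.05
y [ 0.771 -0.003 -0.636] z [-0.001  1.    -0.005]
```

Request:
apply_moves:
  moves:
    - [0.05,-0.0008,0.0006,0,0,0,0]
    - [0.05,-0.0008,0.0006,0,0,0,0]
    - [0.05,-0.0008,0.0006,0,0,0,0]
    - [0.05,-0.0008,0.0006,0,0,0,0]
    - [0.05,0,0,0,0,0,0]

```text
clock: 26.68
tcp_pos: [0.6128, -0.0534, 0.0891]
eef_rot: [-0.637, 0.641, 0.304, 0.302]
ft_force: [-0.8, 0.3, -0.7]
gripper_width: 0.0638
```

Request:
apply_moves:
  moves:
    - [0.05,-0.0014,0.0004,0,0,0,0]
    - [0.05,-0.0014,0.0004,0,0,0,0]
    - [0.05,-0.001,0.0006,0,0,0,0]
    - [0.05,-0.001,0.0006,0,0,0,0]
    - [0.05,0,0,0,0,0,0]

```text
clock: 27.3
tcp_pos: [0.6144, -0.0539, 0.0893]
eef_rot: [-0.636, 0.64, 0.307, 0.304]
ft_force: [-1.2, 0.3, 1.3]
gripper_width: 0.0636
```

Run:
```python
from plan import *
cur()
I,D=bot.grab_frame('side')
V=cloud('side',D).reshape(-1,3)
Q=V;k=(Q[:,0]>.54)&(Q[:,0]<.66)&(Q[:,1]>-.1)&(Q[:,1]<.0)&(Q[:,2]>.04);p=Q[k]
for z in np.arange(.05,.15,.01):
        s=p[abs(p[:,2]-z)<.005];print(round(z,2),len(s),s.min(0).round(3)[:2] if len(s) else '',s.max(0).round(3)[:2] if len(s) else '')
```

```text
q [-0.319 -0.199  2.301  0.969  0.296 -2.729] tcp [ 0.6144 -0.0539  0.0893] w 0.0636 F [-1.2  0.3  1.3] t 27.3
y [ 0.779 -0.004 -0.627] z [-0.001  1.    -0.007]
0.05 310 [ 0.541 -0.1  ] [ 0.659 -0.004]
0.06 60 [ 0.567 -0.094] [ 0.629 -0.04 ]
0.07 55 [ 0.568 -0.091] [ 0.628 -0.037]
0.08 61 [ 0.567 -0.091] [ 0.626 -0.024]
0.09 36 [ 0.582 -0.092] [ 0.633 -0.024]
0.1 59 [ 0.588 -0.1  ] [ 0.633 -0.021]
0.11 75 [ 0.588 -0.1  ] [ 0.63 -0.02]
0.12 84 [ 0.568 -0.093] [ 0.633 -0.017]
0.13 49 [ 0.542 -0.098] [ 0.631 -0.016]
0.14 19 [ 0.548 -0.095] [ 0.577 -0.006]
```

Request:
apply_moves:
  moves:
    - [0.085,0,0,0,0,0,0]
    - [0.085,0,0,0,0,0,0]
    - [0.085,0,0,0,0,0,0]
    - [0.085,0,-0.015,0,0,0,0]
    - [0.085,0,-0.02,0,0,0,0]

```text
clock: 27.98
tcp_pos: [0.5857, -0.0535, 0.1088]
eef_rot: [-0.637, 0.64, 0.305, 0.303]
ft_force: [0.4, 0.0, 0.1]
gripper_width: 0.0848
```

Run:
```python
from plan import *
p,R=cur();y=R[:,1]
plan(p-.12*y,R,.085,vmax=.03)
```

```text
q [-0.342 -0.333  2.363  0.817  0.361 -2.58 ] tcp [ 0.5857 -0.0535  0.1088] w 0.0848 F [0.4 0.  0.1] t 27.98
y [ 0.776 -0.003 -0.631] z [-0.     1.    -0.005]
q [-0.342 -0.333  2.363  0.817  0.361 -2.58 ] tcp [ 0.5857 -0.0535  0.1088] w 0.0848 F [0.4 0.  0.1] t 27.98
y [ 0.776 -0.003 -0.631] z [-0.     1.    -0.005]
[[0.085, 0.0, -0.03, 0.0, 0.0, 0.0, 0.0], [0.085, 0.0, -0.03, -0.0, 0.0, 0.0, 0.0], [0.085, -0.0, -0.03, -0.0, 0.0, 0.0, 0.0], [0.085, -0.0, -0.03, -0.0, 0.0, 0.0, 0.0], [0.085, 0, 0, 0, 0, 0, 0]]
```

Request:
apply_moves:
  moves:
    - [0.085,0,-0.03,0,0,0,0]
    - [0.085,0,-0.03,0,0,0,0]
    - [0.085,0,-0.04,0,0,0,0]
    - [0.085,0,-0.04,0,0,0,0]
    - [0.085,0,0,0,0,0,0]

```text
clock: 28.6
tcp_pos: [0.4738, -0.0532, 0.2007]
eef_rot: [-0.636, 0.641, 0.305, 0.303]
ft_force: [0.1, -0.4, -0.6]
gripper_width: 0.085
```

```bash
cat > fit.py <<'E'
from plan import *
import os
if not os.path.exists('m1.npz'):
    T=[bot.grab_frame('top') for _ in range(8)];S=[bot.grab_frame('side') for _ in range(6)]
    np.savez('m1.npz',It=np.mean([a[0] for a in T],0),Is=np.mean([a[0] for a in S],0),Dt=np.median([a[1] for a in T],0),Ds=np.median([a[1] for a in S],0))
z=np.load('m1.npz')
for c in CM:
    m=CM[c];print(c,'cam at',(-np.array(m['R']).T@np.array(m['t'])).round(3),m['fx'])
S=12
def P(cam,pts,o):
    return np.array([(np.array(w2px(cam,p))[::-1]-o)*S for p in pts]).astype(np.int32)
def render(cam,th,cx,cy,rr,o,n,sig):
    L=[];t=np.linspace(0,2*np.pi,73)
    circ=lambda r,zz:[[cx+r*np.cos(u),cy+r*np.sin(u),zz] for u in t]
    def D(zz):
        out=[]
        for u in t:
            x,y=.006*np.cos(u),.006*np.sin(u);x=min(x,.003);out.append([cx+x*np.cos(th)-y*np.sin(th),cy+x*np.sin(th)+y*np.cos(th),zz])
        return out
    lab=np.zeros((n*S,n*S),np.uint8)
    if rr:cv2.fillPoly(lab,[P(cam,circ(rr,.047),o)],1)
    a,b=P(cam,D(.046),o),P(cam,D(.066),o)
    cv2.fillPoly(lab,[cv2.convexHull(np.vstack([a,b]))],2)
    # flat face, if visible
    e=[[cx+.003*np.cos(th)-s*.0052*np.sin(th),cy+.003*np.sin(th)+s*.0052*np.cos(th),zz] for s,zz in((-1,.046),(1,.046),(1,.066),(-1,.066))]
    m=CM[cam];C=-np.array(m['R']).T@np.array(m['t'])
    if (C-e[0])@[np.cos(th),np.sin(th),0]>0:cv2.fillPoly(lab,[P(cam,e,o)],3)
    cv2.fillPoly(lab,[b],4)
    B=[]
    for k in range(5):
        l=cv2.GaussianBlur((lab==k).astype(np.float32),(0,0),sig*S);B.append(cv2.resize(l,(n,n),interpolation=cv2.INTER_AREA).ravel())
    return np.array(B).T
if __name__=='__main__':
  from scipy.optimize import lsq_linear
  for src in('m0.npz','m1.npz'):
   z=np.load(src)
   for cam,key in(('top','It'),('side','Is')):
    I=z[key].mean(2);c=np.array(w2px(cam,[.615,-.164,.055]))[::-1];n=13;o=np.round(c)-n//2;oi=o.astype(int)
    I=I[oi[1]:oi[1]+n,oi[0]:oi[0]+n];r,cc=np.mgrid[:n,:n];M=(np.hypot(r-6,cc-6)<5.5).ravel()
    print(src,cam);print(I.round().astype(int))
    o=o-.5
    res=[]
    for rr in(0,.009,.011):
     for sig in(.6,.9):
      for dx in np.arange(-.004,.0041,.002):
       for dy in np.arange(-.004,.0041,.002):
        for th in np.arange(0,2*np.pi,np.pi/12):
          B=render(cam,th,.615+dx,-.164+dy,rr,o,n,sig)[M];s=lsq_linear(B,I.ravel()[M],(0,255));res.append((s.cost,th,dx,dy,rr,sig,s.x.round()))
    res.sort(key=lambda a:a[0])
    for q in res[:4]:print([np.round(v,3) for v in q])
    for th in np.arange(0,2*np.pi,np.pi/12):print(round(np.degrees(th)),round(min(q[0] for q in res if abs(q[1]-th)<.01)),end='; ')
    print()
E
time timeout 500 python3 fit.py
```

```text
real	8m20.018s
user	7m33.859s
sys	0m0.214s
```

```bash
sed -i "s/for src in('m0.npz','m1.npz')/for src in('m1.npz',)/; s/for rr in(0,.009,.011)/for rr in(0,.01)/; s/for sig in(.6,.9)/for sig in(.75,)/; s/np.arange(-.004,.0041,.002)/(-.003,0,.003)/g; s/^S=12/S=8/; s/,73)/,37)/" fit.py; timeout 100 python3 -u fit.py
```

```text
top cam at [0.266 0.033 1.369] 448.4014577268318
side cam at [ 0.047 -1.011  0.93 ] 461.747838348188
m1.npz top
[[35 36 35 35 36 36 36 36 35 35 35 35 36]
 [35 36 36 36 38 38 38 36 36 34 36 35 36]
 [36 36 40 46 51 51 46 41 37 36 34 36 37]
 [35 41 53 68 75 72 65 55 44 38 35 35 36]
 [39 49 71 88 91 85 79 69 54 41 37 36 36]
 [40 56 80 94 88 80 81 79 66 50 39 36 35]
 [41 57 78 86 75 69 79 86 78 60 43 36 35]
 [40 52 66 72 65 66 79 90 88 67 46 37 35]
 [38 44 54 61 64 74 88 95 89 66 45 37 35]
 [35 39 45 55 66 80 91 90 76 55 40 36 36]
 [36 36 40 47 58 68 72 67 54 41 37 36 36]
 [36 36 37 40 45 48 48 44 39 36 36 36 36]
 [36 36 36 36 37 37 37 36 36 36 36 36 36]]
[np.float64(3991.429), np.float64(3.927), np.int64(0), np.int64(0), np.float64(0.01), np.float64(0.75), array([ 44., 108.,  43.,  63.,  83.])]
[np.float64(4013.19), np.float64(3.665), np.int64(0), np.int64(0), np.float64(0.01), np.float64(0.75), array([ 44., 108.,  35.,  70.,  84.])]
[np.float64(4073.239), np.float64(3.927), np.int64(0), np.float64(0.003), np.float64(0.01), np.float64(0.75), array([ 44., 108.,  39.,  14.,  96.])]
[np.flo
[... 396 characters left out ...]
56  55  43  35  34  30  29  29  29  31]
 [ 49  35  34  42  47  51  51  45  37  30  28  33  31]
 [ 38  30  29  39  54  74  78  67  47  30  28  28  31]
 [ 31  31  31  41  65  85  94  80  58  39  32  31  30]
 [ 28  31  33  42  61  78  84  76  63  46  36  28  32]
 [ 30  32  43  56  69  72  74  77  75  65  47  32  26]
 [ 32  38  55  73  80  76  74  83  96  90  67  42  33]
 [ 31  40  61  81  87  83  81  95 115 112  86  51  33]
 [ 30  41  61  85  96  96  95 106 122 120  88  53  31]
 [ 29  36  50  76  94 102 101 107 113 103  74  44  30]
 [ 29  32  34  52  67  78  80  81  81  68  50  33  30]
 [ 29  30  30  32  38  42  49  47  45  38  33  27  30]
 [ 32  34  33  31  29  30  31  31  33  26  29  26  28]]
```

Run:
```python
from plan import *
# refined knob centre from m1 depth
z=np.load('m1.npz')
for c,k in(('top','Dt'),('side','Ds')):
    Q=cloud(c,z[k]).reshape(-1,3);s=(abs(Q[:,0]-.444)<.05)&(abs(Q[:,1]+.163)<.05)&(Q[:,2]>.008)&(Q[:,2]<.04);p=Q[s];print(c,len(p),cv2.minEnclosingCircle((p[p[:,2]<.018][:,:2]*1000).astype(np.float32)))
    t=p[p[:,2]>.022];d=t[:,:2]-t[:,:2].mean(0);u,w,v=np.linalg.svd(d,full_matrices=False);print(len(t),t.mean(0),w,np.degrees(np.arctan2(v[0,1],v[0,0])))
plan([.444,-.163,.10],frame([0,0,-1],[np.cos(.4+np.pi/2),np.sin(.4+np.pi/2),0]),.04)
```

```text
top 109 ((444.5199279785156, -161.45571899414062), 22.204696655273438)
53 [ 0.44193697 -0.16259446  0.02964187] [0.08791303 0.02831386] -164.6354063612018
side 183 ((445.1356506347656, -163.2877197265625), 23.421043395996094)
78 [ 0.44578969 -0.1639232   0.02820343] [0.1169106  0.03913165] -156.64035268612324
q [-0.484 -0.993  2.565  0.513  0.818 -2.265] tcp [ 0.4736 -0.0523  0.1965] w 0.0853 F [-0.2  0.  -0.3] t 29.3
y [ 0.771 -0.001 -0.636] z [-0.001  1.    -0.003]
[[0.04, -0.0156, 0.0064, -0.0184, 0.03, -0.062, 0.145], [0.04, -0.0157, 0.0082, -0.0176, 0.03, -0.062, 0.145], [0.04, -0.0154, 0.0099, -0.017, 0.03, -0.062, 0.145], [0.04, -0.0149, 0.0116, -0.0163, 0.03, -0.062, 0.144], [0.04, -0.0141, 0.0133, -0.0158, 0.03, -0.061, 0.145]]
[[0.04, -0.013, 0.0147, -0.0154, 0.029, -0.062, 0.145], [0.04, 0, 0, 0, 0, 0, 0], [0.04, 0, 0, 0, 0, 0, 0], [0.04, 0, 0, 0, 0, 0, 0], [0.04, 0, 0, 0, 0, 0, 0]]
```

Request:
apply_moves:
  moves:
    - [0.04,-0.01,0.006,-0.01,0.03,-0.06,0.145]
    - [0.04,-0.015,0.008,-0.0176,0.03,-0.06,0.145]
    - [0.04,-0.0154,0.01,-0.017,0.03,-0.06,0.145]
    - [0.04,-0.015,0.0116,-0.0163,0.03,-0.06,0.145]
    - [0.04,-0.014,0.013,-0.0158,0.03,-0.06,0.145]

```text
clock: 29.92
tcp_pos: [0.4519, -0.1389, 0.1217]
eef_rot: [0.696, -0.695, -0.166, 0.074]
ft_force: [0.0, 0.2, -0.1]
gripper_width: 0.0401
```

Run:
```python
from plan import *
plan([.4448,-.1625,.06],frame([0,0,-1],[np.cos(.36+np.pi/2),np.sin(.36+np.pi/2),0]),.04,wmax=.15)
```

```text
q [-0.505 -0.316  2.138  0.087  1.219 -2.442] tcp [ 0.4519 -0.1389  0.1217] w 0.0401 F [ 0.   0.2 -0.1] t 29.93
y [ 0.128  0.023 -0.992] z [-0.333  0.943 -0.021]
[[0.04, -0.0112, 0.0299, -0.0093, 0.011, -0.01, 0.064], [0.04, -0.0094, 0.0304, -0.0094, 0.012, -0.009, 0.064], [0.04, 0, 0, 0, 0, 0, 0], [0.04, 0, 0, 0, 0, 0, 0], [0.04, 0, 0, 0, 0, 0, 0]]
```

Request:
apply_moves:
  moves:
    - [0.04,-0.011,0.026,-0.0093,0.011,-0.01,0.064]
    - [0.04,-0.0094,0.026,-0.0094,0.012,-0.009,0.064]
    - [0.04,0,0,0,0,0,0]
    - [0.04,0,0,0,0,0,0]
    - [0.04,0,0,0,0,0,0]

```text
clock: 30.55
tcp_pos: [0.4469, -0.1643, 0.0685]
eef_rot: [-0.696, 0.696, 0.127, -0.127]
ft_force: [0.2, 0.7, -0.1]
gripper_width: 0.0398
```

Run:
```python
from plan import *
plan([.4448,-.1625,.019],frame([0,0,-1],[np.cos(.36+np.pi/2),np.sin(.36+np.pi/2),0]),.04,vmax=.02)
```

```text
q [-5.080e-01 -1.470e-01  2.092e+00 -1.000e-03  1.197e+00 -2.439e+00] tcp [ 0.4469 -0.1643  0.0685] w 0.0398 F [ 0.2  0.7 -0.1] t 30.55
y [-0.001 -0.001 -1.   ] z [-0.353  0.936 -0.   ]
[[0.04, -0.0004, 0.0165, 0.0008, 0.0, 0.0, -0.0], [0.04, -0.0004, 0.0165, 0.0008, 0.0, 0.0, -0.0], [0.04, -0.0004, 0.0165, 0.0009, 0.0, 0.0, -0.001], [0.04, 0, 0, 0, 0, 0, 0], [0.04, 0, 0, 0, 0, 0, 0]]
```

Request:
apply_moves:
  moves:
    - [0.04,0,0.0165,0.001,0,0,0]
    - [0.04,0,0.0165,0.001,0,0,0]
    - [0.04,0,0.0155,0.001,0,0,0]
    - [0.04,0,0,0,0,0,0]
    - [0.04,0,0,0,0,0,0]

```text
clock: 31.18
tcp_pos: [0.4456, -0.1609, 0.0175]
eef_rot: [-0.695, 0.696, 0.127, -0.126]
ft_force: [0.2, 0.1, -0.1]
gripper_width: 0.0402
```

Run:
```python
from plan import *
plan([.4448,-.1625,.019],frame([0,0,-1],[np.cos(.36+np.pi/2),np.sin(.36+np.pi/2),0]),.04,vmax=.02)
```

```text
q [-0.504 -0.069  2.12  -0.     1.089 -2.435] tcp [ 0.4456 -0.1609  0.0175] w 0.0402 F [ 0.2  0.1 -0.1] t 31.18
y [ 0.001 -0.001 -1.   ] z [-0.353  0.936 -0.001]
[[0.04, -0.0013, -0.0015, -0.0012, 0.001, 0.001, 0.001], [0.04, 0, 0, 0, 0, 0, 0], [0.04, 0, 0, 0, 0, 0, 0], [0.04, 0, 0, 0, 0, 0, 0], [0.04, 0, 0, 0, 0, 0, 0]]
```

Request:
apply_moves:
  moves:
    - [0.04,-0.001,-0.001,-0.001,0,0,0]
    - [0.005,0,0,0,0,0,0]
    - [0.005,0,0,0,0,0,0]
    - [0.005,0,0,0,0,0,0]
    - [0.005,0,0,0,0,0,0]
  force: 60

```text
clock: 31.8
tcp_pos: [0.4462, -0.1631, 0.0202]
eef_rot: [-0.694, 0.697, 0.128, -0.125]
ft_force: [-0.7, 0.0, -0.3]
gripper_width: 0.0122
```

Request:
apply_moves:
  moves:
    - [0.005,0,0,0,0,0,0]
    - [0.005,0,-0.02,0,0,0,0]
    - [0.005,0,-0.03,0,0,0,0]
    - [0.005,0,-0.03,0,0,0,0]
    - [0.005,0,-0.03,0,0,0,0]

```text
clock: 32.42
tcp_pos: [0.4428, -0.1612, 0.1289]
eef_rot: [0.697, -0.695, -0.126, 0.128]
ft_force: [0.8, -1.2, -0.7]
gripper_width: 0.012
```

Run:
```python
from plan import *
plan([.615,-.164,.12],frame([0,0,-1],[np.cos(.36+np.pi/2),np.sin(.36+np.pi/2),0]),.005)
D=np.median([bot.grab_frame('side')[1] for _ in range(3)],0);Q=cloud('side',D).reshape(-1,3)
p,R=bot.read_state()['tcp_pos'],0
s=(abs(Q[:,0]-p[0])<.06)&(abs(Q[:,1]-p[1])<.06)&(Q[:,2]>.05)&(Q[:,2]<p[2]+.012);t=Q[s]
for z in np.arange(.06,.14,.006):
    a=t[abs(t[:,2]-z)<.003]
    if len(a):print(round(z,3),len(a),a.min(0).round(3)[:2],a.max(0).round(3)[:2])
```

```text
q [-0.507 -0.238  2.059 -0.     1.325 -2.438] tcp [ 0.4428 -0.1612  0.1289] w 0.012 F [ 0.8 -1.2 -0.7] t 32.42
y [-0.004  0.002 -1.   ] z [-0.353  0.936  0.003]
[[0.005, 0.0534, 0.0027, -0.0211, -0.001, 0.0, -0.001], [0.005, 0.0534, 0.0028, -0.0211, -0.001, 0.0, -0.001], [0.005, 0.0533, 0.003, -0.0212, -0.001, 0.0, -0.001], [0.005, 0, 0, 0, 0, 0, 0], [0.005, 0, 0, 0, 0, 0, 0]]
0.108 1 [ 0.451 -0.183] [ 0.451 -0.183]
0.114 25 [ 0.424 -0.185] [ 0.463 -0.158]
0.12 28 [ 0.423 -0.186] [ 0.463 -0.158]
0.126 72 [ 0.423 -0.188] [ 0.466 -0.146]
0.132 14 [ 0.425 -0.178] [ 0.452 -0.167]
0.138 18 [ 0.425 -0.18 ] [ 0.454 -0.156]
```

Request:
apply_moves:
  moves:
    - [0.005,0.05,-0.005,-0.021,0,0,0]
    - [0.005,0.05,-0.003,-0.021,0,0,0]
    - [0.005,0.05,0,-0.021,0,0,0]
    - [0.005,0,0,0,0,0,0]
    - [0.005,0,0,0,0,0,0]

```text
clock: 33.2
tcp_pos: [0.6045, -0.1654, 0.1237]
eef_rot: [0.699, -0.692, -0.121, 0.132]
ft_force: [-0.6, -0.0, -1.1]
gripper_width: 0.012
```

Run:
```python
from plan import *
z=np.load('m1.npz')
for cam,k,zz in(('top','It',.048),('side','Is',.049)):
    I=z[k].mean(2);c=np.round(w2px(cam,[.615,-.164,.05])).astype(int);n=7
    r,cc=np.mgrid[c[0]-n:c[0]+n+1,c[1]-n:c[1]+n+1];A=I[c[0]-n:c[0]+n+1,c[1]-n:c[1]+n+1]
    M=((A>58)&(np.hypot(r-c[0],cc-c[1])<6.5)).astype(np.uint8)
    (x,y),rad=cv2.minEnclosingCircle(np.argwhere(M)[:,::-1].astype(np.float32));
    print(cam,pxz(cam,(r*M).sum()/M.sum(),(cc*M).sum()/M.sum(),zz).round(4),pxz(cam,y+c[0]-n,x+c[1]-n,zz).round(4),rad)
    # black panel extent
    Q=cloud(cam,z['Dt' if cam=='top' else 'Ds']);s=(Q[...,0]>.52)&(Q[...,0]<.7)&(Q[...,1]>-.225)&(Q[...,1]<-.1)&(Q[...,2]>.035)&(I<50)
    print(s.sum(),cv2.minAreaRect((Q[s][:,:2]*1000).astype(np.float32)), )
    t=(abs(Q[...,0]-.615)<.015)&(abs(Q[...,1]+.164)<.015)&(Q[...,2]>.057)&(Q[...,2]<.075);print(t.sum(),Q[t].mean(0) if t.sum() else '')
cur()
```

```text
top [ 0.6159 -0.1629  0.048 ] [ 0.6161 -0.1628  0.048 ] 4.047852039337158
641 ((615.3851318359375, -160.47238159179688), (103.15851593017578, 67.22128295898438), 8.788972854614258)
12 [ 0.6131497  -0.162927    0.06403092]
side [ 0.6165 -0.1611  0.049 ] [ 0.6169 -0.1606  0.049 ] 4.561295032501221
409 ((614.5230102539062, -159.67166137695312), (101.31194305419922, 65.32713317871094), 8.656245231628418)
17 [ 0.61404465 -0.16534375  0.06240873]
q [-3.860e-01  1.550e-01  1.688e+00 -1.000e-03  1.317e+00 -2.316e+00] tcp [ 0.6045 -0.1654  0.1237] w 0.012 F [-0.6 -0.  -1.1] t 33.2
y [-0.018  0.006 -1.   ] z [-0.352  0.936  0.012]
```

```bash
cat > fit2.py <<'E'
from h import *
from scipy.optimize import nnls
z=np.load('m1.npz');S=8;n=15
t=np.linspace(0,2*np.pi,48,endpoint=False)
def proj(cam,p,o):
    m=CM[cam];q=np.asarray(p)@np.array(m['R']).T+np.array(m['t']);return (np.stack([m['fx']*q[:,0]/q[:,2]+m['cx'],m['fy']*q[:,1]/q[:,2]+m['cy']],1)-o)*S
F=lambda im,P,v:cv2.fillPoly(im,[np.round(P).astype(np.int32)],v)
def lab(cam,th,c,rr,sa,o):
    L=np.zeros((n*S,n*S),np.uint8)
    F(L,proj(cam,np.c_[c[0]+rr*np.cos(t),c[1]+rr*np.sin(t),t*0+.048],o),1)
    x=np.minimum(.006*np.cos(t),.003);y=.006*np.sin(t);D=np.c_[c[0]+x*np.cos(th)-y*np.sin(th),c[1]+x*np.sin(th)+y*np.cos(th)]
    a=np.c_[D,t*0+.048];b=np.c_[D,t*0+.066]
    if sa is not None:
        s=np.vstack([a,a+[.012*np.cos(sa),.012*np.sin(sa),0]]).astype(float);H=np.zeros_like(L)
        F(H,cv2.convexHull(proj(cam,s,o).astype(np.float32))[:,0],1);L[(H==1)&(L==1)]=5
    pa,pb=proj(cam,a,o),proj(cam,b,o);F(L,cv2.convexHull(np.vstack([pa,pb]).astype(np.float32))[:,0],2)
    C=-np.array(CM[cam]['R']).T@np.array(CM[cam]['t']);d=np.array([np.cos(th),np.sin(th)]);e=np.array([-d[1],d[0]])
    if (C[:2]-c)@d>.003:
        q=np.array([[*(np.array(c)+.003*d+s*.0052*e),zz] for s,zz in((-1,.048),(1,.048),(1,.066),(-1,.066))]);F(L,proj(cam,q,o),3)
    F(L,pb,4);return L
tot={}
for cam,key in(('top','It'),('side','Is')):
    I=z[key].mean(2);ctr=np.round(w2px(cam,[.6155,-.1645,.055])[::-1]).astype(int);o=ctr-n//2
    A=I[o[1]:o[1]+n,o[0]:o[0]+n];r,cc=np.mgrid[:n,:n];M=(np.hypot(r-7,cc-7)<6.2).ravel();res=[]
    for rr in(.0085,.010):
     for sa in(None,2.6,3.14,3.7):
      for dx in(-.0015,.0005,.0025):
       for dy in(-.0015,.0005,.0025,.0045):
        for th in np.arange(0,360,15):
         L=lab(cam,np.radians(th),(.6155+dx,-.1645+dy),rr,sa,o-.5)
         B=np.stack([cv2.resize(cv2.GaussianBlur((L==k).astype(np.float32),(0,0),.8*S),(n,n),interpolation=cv2.INTER_AREA).ravel()[M] for k in range(6)],1)
         x,c=nnls(B,A.ravel()[M]);res.append((c*c,th,dx,dy,rr,sa,x.round()))
    res.sort(key=lambda a:a[0]);print(cam)
    for q in res[:5]:print(*q)
    b={th:min(q[0] for q in res if q[1]==th) for th in range(0,360,15)};print({k:round(v) for k,v in b.items()});tot[cam]=b
print({th:round(tot['top'][th]/min(tot['top'].values())+tot['side'][th]/min(tot['side'].values()),2) for th in range(0,360,15)})
E
time timeout 120 python3 -u fit2.py
```

```text
top
2851.323577420297 195 0.0005 0.0025 0.01 2.6 [ 40. 148.  28.  55.  86.  80.]
2871.3598547422207 180 0.0005 0.0025 0.01 2.6 [ 40. 153.  10.  58.  85.  79.]
2989.7586728746264 165 0.0005 0.0025 0.01 2.6 [ 40. 153.   0.  58.  85.  76.]
3003.769516627959 0 0.0005 0.0025 0.01 2.6 [ 40. 148.  50.   0.  77.  86.]
3030.390474251775 345 0.0005 0.0025 0.01 2.6 [ 40. 149.  49.   0.  79.  86.]
{0: 3004, 15: 3112, 30: 4023, 45: 4536, 60: 4883, 75: 4529, 90: 4015, 105: 3605, 120: 3572, 135: 3446, 150: 3211, 165: 2990, 180: 2871, 195: 2851, 210: 3054, 225: 3260, 240: 4885, 255: 4494, 270: 4019, 285: 3958, 300: 3595, 315: 3400, 330: 3177, 345: 3030}
side
6463.696384366824 345 -0.0015 0.0005 0.01 2.6 [ 37. 175.  76.   0. 103. 131.]
6466.557618907102 345 -0.0015 0.0005 0.01 3.14 [ 37. 177.  76.   0. 103. 133.]
6558.619849691006 0 -0.0015 0.0005 0.01 3.14 [ 37. 184.  77.   0. 103. 131.]
6616.0538637466325 0 -0.0015 0.0005 0.01 2.6 [ 37. 181.  78.   0. 103. 129.]
6963.672919189166 345 -0.0015 0.0005 0.01 3.7 [ 37. 174.  76.   0. 103. 138.]
{0: 6559, 15: 7198, 30: 7488, 45: 8031, 60: 8507, 75: 8978, 90: 9458, 105: 9923, 120: 10480, 135: 11046, 150: 11315, 165: 9701, 180: 8749, 195: 8075, 210: 7869, 225: 7633, 240: 8394, 255: 8325, 270: 8599, 285: 8623, 300: 8309, 315: 7708, 330: 7207, 345: 6464}
{0: 2.07, 15: 2.21, 30: 2.57, 45: 2.83, 60: 3.03, 75: 2.98, 90: 2.87, 105: 2.8, 120: 2.87, 135: 2.92, 150: 2.88, 165: 2.55, 180: 2.36, 195: 2.25, 210: 2.29, 225: 2.32, 240: 3.01, 255: 2.86, 270: 2.74, 285: 2.72, 300: 2.55, 315: 2.38, 330: 2.23, 345: 2.06}
real	0m14.998s
user	0m15.100s
sys	0m0.248s
```

```bash
cat >> plan.py <<'E'
def down(psi): return frame([0,0,-1],[np.cos(psi+np.pi/2),np.sin(psi+np.pi/2),0])
E
python3 - <<'E'
from plan import *
plan([.6155,-.1642,.092],down(.15),.005,vmax=.02)
E
```

```text
q [-3.860e-01  1.550e-01  1.688e+00 -1.000e-03  1.317e+00 -2.316e+00] tcp [ 0.6045 -0.1654  0.1237] w 0.012 F [-0.6 -0.  -1.1] t 33.2
y [-0.018  0.006 -1.   ] z [-0.352  0.936  0.012]
[[0.005, 0.0056, 0.0158, -0.0016, -0.005, 0.105, -0.008], [0.005, 0.0056, 0.0158, -0.0008, -0.006, 0.105, -0.007], [0.005, 0, 0, 0, 0, 0, 0], [0.005, 0, 0, 0, 0, 0, 0], [0.005, 0, 0, 0, 0, 0, 0]]
```

Request:
apply_moves:
  moves:
    - [0.005,0.0056,0.015,-0.0016,-0.005,0.105,-0.008]
    - [0.005,0.0056,0.015,-0.001,-0.006,0.105,-0.007]
    - [0.005,0,0,0,0,0,0]
    - [0.005,0,0,0,0,0,0]
    - [0.005,0,0,0,0,0,0]

```text
clock: 33.83
tcp_pos: [0.6107, -0.1641, 0.092]
eef_rot: [0.705, -0.705, -0.05, 0.052]
ft_force: [-0.7, 0.3, -1.5]
gripper_width: 0.0122
```

Run:
```python
from plan import *
plan([.6155,-.1642,.088],down(.15),.005,vmax=.02)
```

```text
q [-3.800e-01  1.920e-01  1.704e+00 -1.000e-03  1.249e+00 -2.095e+00] tcp [ 0.6107 -0.1641  0.092 ] w 0.0122 F [-0.7  0.3 -1.5] t 33.83
y [-0.003  0.    -1.   ] z [-0.144  0.99   0.001]
[[0.005, 0.0048, 0.004, -0.0008, -0.001, -0.005, -0.003], [0.005, 0, 0, 0, 0, 0, 0], [0.005, 0, 0, 0, 0, 0, 0], [0.005, 0, 0, 0, 0, 0, 0], [0.005, 0, 0, 0, 0, 0, 0]]
```

Request:
apply_moves:
  moves:
    - [0.005,0.0048,0.002,-0.001,-0.001,0,-0.003]
    - [0.005,0,0.002,0,0,0,0]
    - [0.005,0,0.002,0,0,0,0]
    - [0.005,0,0.002,0,0,0,0]
    - [0.005,0,0.002,0,0,0,0]

```text
clock: 34.45
tcp_pos: [0.6166, -0.1648, 0.083]
eef_rot: [-0.705, 0.706, 0.052, -0.051]
ft_force: [-0.6, 1.7, -0.0]
gripper_width: 0.0117
```

Run:
```python
from plan import *
plan([.6155,-.1642,.080],down(.15),.005,vmax=.02);print(bot.read_state()['moment'])
```

```text
q [-0.378  0.211  1.697 -0.     1.23  -2.094] tcp [ 0.6166 -0.1648  0.083 ] w 0.0117 F [-0.6  1.7 -0. ] t 34.45
y [ 0.003 -0.001 -1.   ] z [-0.145  0.989 -0.001]
[[0.005, -0.0011, 0.003, 0.0008, 0.001, -0.004, 0.002], [0.005, 0, 0, 0, 0, 0, 0], [0.005, 0, 0, 0, 0, 0, 0], [0.005, 0, 0, 0, 0, 0, 0], [0.005, 0, 0, 0, 0, 0, 0]]
[ 0.0606554  -0.032053    0.01651056]
```

Request:
apply_moves:
  moves:
    - [0.005,-0.001,0.001,0.0006,0,0,0]
    - [0.005,0,0.002,0,0,0,0]
    - [0.005,0,0.002,0,0,0,0]
    - [0.005,0,0.001,0,0,0,0]
    - [0.005,0,0,0,0,0,0]

```text
clock: 35.08
tcp_pos: [0.6157, -0.1643, 0.0765]
eef_rot: [-0.705, 0.706, 0.053, -0.05]
ft_force: [0.6, -0.6, 0.2]
gripper_width: 0.0125
```

Run:
```python
from plan import *
plan([.6155,-.1642,.080],down(.15),.005,vmax=.02);print(bot.read_state()['moment'])
```

```text
q [-0.378  0.216  1.703  0.     1.219 -2.094] tcp [ 0.6157 -0.1643  0.0765] w 0.0125 F [ 0.6 -0.6  0.2] t 35.08
y [ 0.003 -0.001 -1.   ] z [-0.145  0.989 -0.002]
[[0.005, -0.0002, -0.0035, 0.0001, 0.002, -0.004, 0.003], [0.005, 0, 0, 0, 0, 0, 0], [0.005, 0, 0, 0, 0, 0, 0], [0.005, 0, 0, 0, 0, 0, 0], [0.005, 0, 0, 0, 0, 0, 0]]
[ 0.02049598 -0.09785896 -0.07075799]
```

Request:
apply_moves:
  moves:
    - [0.005,0,0.001,0,0,0,0]
    - [0.005,0,0.001,0,0,0,0]
    - [0.005,0,0.001,0,0,0,0]
    - [0.005,0,0.001,0,0,0,0]
    - [0.005,0,0,0,0,0,0]

```text
clock: 35.7
tcp_pos: [0.6159, -0.1644, 0.0733]
eef_rot: [-0.705, 0.706, 0.052, -0.05]
ft_force: [-2.3, 0.5, 2.6]
gripper_width: 0.012
```

Run:
```python
from plan import *
cur();print(bot.read_state()['moment'])
def cr(I,r,c,w=32,h=24):return cv2.convertScaleAbs(cv2.resize(np.ascontiguousarray(I[r-h:r+h,c-w:c+w,::-1]),(400,300),interpolation=cv2.INTER_CUBIC),alpha=2.2)
I=np.mean([bot.grab_frame('side')[0] for _ in range(3)],0);J=np.mean([bot.grab_frame('top')[0] for _ in range(2)],0)
cv2.imwrite('pics/c6.png',np.hstack([cr(I,225,312),cr(J,170,310)]))
```

```text
q [-0.378  0.221  1.704 -0.     1.213 -2.094] tcp [ 0.6159 -0.1644  0.0733] w 0.012 F [-2.3  0.5  2.6] t 35.7
y [ 0.003 -0.001 -1.   ] z [-0.145  0.989 -0.002]
[0.10652945 0.2364296  0.02474402]
```

View pics/c6.png

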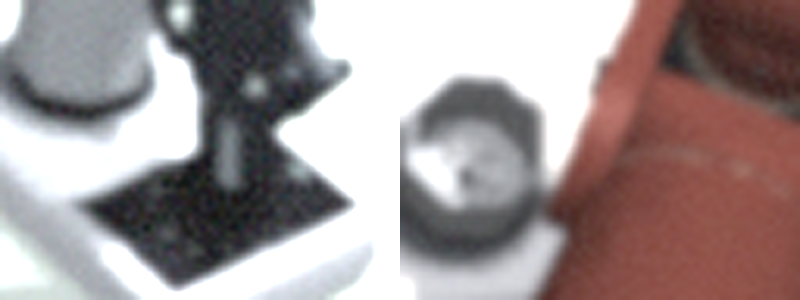

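Request:
apply_moves:
  moves:
    - [0.005,0,0.0015,0,0,0,0]
    - [0.005,0,0.0015,0,0,0,0]
    - [0.005,0,0.0015,0,0,0,0]
    - [0.005,0,0.001,0,0,0,0]
    - [0.005,0,0,0,0,0,0]

```text
clock: 36.58
tcp_pos: [0.6161, -0.1645, 0.07]
eef_rot: [-0.705, 0.706, 0.052, -0.051]
ft_force: [-2.8, 0.4, 4.6]
gripper_width: 0.0122
```

Request:
apply_moves:
  moves:
    - [0.005,0,0.0015,0,0,0,0]
    - [0.005,0,0.001,0,0,0,0]
    - [0.005,0,0.001,0,0,0,0]
    - [0.005,0,0.001,0,0,0,0]
    - [0.005,0,0,0,0,0,0]

```text
clock: 37.2
tcp_pos: [0.6163, -0.1645, 0.07]
eef_rot: [-0.705, 0.706, 0.052, -0.051]
ft_force: [-2.4, 1.5, 5.1]
gripper_width: 0.0121
```

Request:
apply_moves:
  moves:
    - [0.005,0,0.003,0,0,0,0]
    - [0.005,0,0.003,0,0,0,0]
    - [0.005,0,0.003,0,0,0,0]
    - [0.005,0,0.003,0,0,0,0]
    - [0.005,0,0.003,0,0,0,0]

```text
clock: 37.83
tcp_pos: [0.6168, -0.1647, 0.0692]
eef_rot: [-0.705, 0.705, 0.051, -0.054]
ft_force: [-9.9, 4.2, 17.4]
gripper_width: 0.0119
```

Run:
```python
from plan import *
cur();print(bot.read_state()['moment'])
D=np.median([bot.grab_frame('side')[1] for _ in range(2)],0);cur()
Q=cloud('side',D).reshape(-1,3)
k=(Q[:,0]>.54)&(Q[:,0]<.66)&(Q[:,1]>-.1)&(Q[:,1]<.0);p=Q[k]
for z in(.06,.08,.1,.12,.127,.135):
    s=p[abs(p[:,2]-z)<.004];print(z,len(s),s.min(0).round(3)[:2] if len(s) else '',s.max(0).round(3)[:2] if len(s) else '')
```

```text
q [-3.770e-01  2.320e-01  1.699e+00 -2.000e-03  1.215e+00 -2.094e+00] tcp [ 0.6168 -0.1647  0.0692] w 0.0119 F [-9.9  4.2 17.4] t 37.83
y [-0.004 -0.    -1.   ] z [-0.147  0.989  0.   ]
[ 0.6419159   1.72408853 -0.01293719]
q [-3.770e-01  2.320e-01  1.699e+00 -2.000e-03  1.215e+00 -2.094e+00] tcp [ 0.6168 -0.1647  0.0692] w 0.0125 F [-9.2  3.3 18.2] t 37.92
y [-0.004 -0.    -1.   ] z [-0.147  0.989  0.   ]
0.06 42 [ 0.568 -0.088] [ 0.628 -0.041]
0.08 46 [ 0.568 -0.089] [ 0.625 -0.023]
0.1 82 [ 0.569 -0.088] [ 0.631 -0.023]
0.12 89 [ 0.568 -0.089] [ 0.633 -0.021]
0.127 65 [ 0.568 -0.089] [ 0.633 -0.022]
0.135 0
```

Request:
apply_moves:
  moves:
    - [0.005,-0.001,0.001,0,0,0,0]
    - [0.005,-0.0005,0.0015,0,0,0,0]
    - [0.005,-0.0003,0.0015,0,0,0,0]
    - [0.005,-0.0003,0.0015,0,0,0,0]
    - [0.005,-0.0003,0.0015,0,0,0,0]

```text
clock: 38.55
tcp_pos: [0.6166, -0.1647, 0.0695]
eef_rot: [0.705, -0.705, -0.052, 0.052]
ft_force: [-4.6, 2.5, 10.0]
gripper_width: 0.0122
```

Run:
```python
from plan import *
cur()
for c in('side','top'):
    I,D=bot.grab_frame(c)
    for n in('jug','jug_foot','knob','knob_seat'):
        for o in bot.place_of(c,n)[:3]:print(c,n,round(o['confidence'],2),np.round(o['position']))
cur()
```

```text
q [-0.378  0.229  1.701 -0.     1.212 -2.096] tcp [ 0.6166 -0.1647  0.0695] w 0.0122 F [-4.6  2.5 10. ] t 38.55
y [-0.001  0.    -1.   ] z [-0.147  0.989  0.   ]
side jug 0.88 [150. 226.]
side jug 0.67 [189. 295.]
side jug 0.65 [182. 176.]
side jug_foot 0.85 [159. 177.]
side jug_foot 0.79 [210. 292.]
side jug_foot 0.79 [132. 225.]
side knob 0.71 [234. 316.]
side knob_seat 0.59 [233. 314.]
top jug 0.95 [260. 195.]
top jug 0.83 [162. 292.]
top jug 0.75 [182. 134.]
top jug_foot 0.92 [179. 122.]
top jug_foot 0.82 [174. 289.]
top jug_foot 0.64 [256. 156.]
q [-0.378  0.229  1.701 -0.     1.212 -2.096] tcp [ 0.6165 -0.1647  0.0695] w 0.0123 F [-5.   2.7 10.1] t 39.05
y [-0.001  0.    -1.   ] z [-0.147  0.989  0.   ]
```

```bash
python3 -c "
from station import bot
print(bot.finish_job())"
```

```text
the job is handed in; nothing more can be done
None
```

I stood the jug mouth-up on the plate and let go of it. I fitted the knob on the D-shaft and pressed it down, and I handed the job in at about 39 s with the knob still held down.

- **Jug:** I turned it in two steps, laying it on its side on the counter once to regrasp it. The last depth check put it upright at about (0.598, -0.055), with the plate measured at (0.598, -0.051). After letting go, I never looked at whether it sits flat inside the lip.
- **Knob fit:** with the knob gripped, the tool went about 12 mm below the height at which the knob's underside should meet the shaft tip. A spring-like resistance then started, at about 3 N. The knob would not go on that far unless the flats matched.
- **Dial press:** it then travelled about 4 mm further and stopped firmly. The push peaked at about 18 N and was steady at about 10 N at hand-in. The spring alone gives only 6.5 N at the stop, so I took this as the dial being on its stop.

**Checks that disagreed or fell short:**
- The camera fit for the direction of the shaft's flat was weak, with rival angles near 195°. The fit was settled by feel, not by sight.
- In the last close view the gripper hid the knob.
- A side push of about 5 N remained on the knob at the end.
- On the first approach a finger may have brushed the jug before I corrected the path. The later grasps were good.
- I saw no bystander touched, but I did not measure their positions again at the end.

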